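Swing the vial rack into the sampler and lock it

TASK

Load the sampler: swing the vial rack round by pushing near its free end, keeping its forked end on the pivot pin, until it lies flat along the guide wall under the clear splash guard. Then turn the black lock wheel clockwise until the steel pointer tab on its rim stands squarely over the index post on the far side, let go, and leave the mug, the jar and the mouse where they are.

Things in the scene. Friction and masses are not known exactly. Their poses are not given: they have to be found in the camera images.
- sampler: The fixed bench sampler; its place and yaw vary. Origin on the work surface, z up; -x is its open side, towards the robot. In its frame (mm): pivot pin at (0, 140), lock wheel's axis at (-43, -210), an analyser tower 244 high at x -14 to 190, y 200 to 350. A foot 22 high under the wheel covers x -78 to 60, y -245 to -175. The rack's lane lies along y, about x = 0.
- wall (a point): Middle of the guide wall: the upright front face, at x = +31 mm in the sampler's frame, of its white 50 mm high rear body; it runs along y from -125 to +100 mm (a thin bright strip on it is only for looks).
- guard (a point): Middle of the lower front edge of the fixed clear splash guard above the lane. The guard covers x = -42 to +111 mm, y = -125 to +100 mm of the sampler's frame, from 135 to 149 mm above the work surface, and stands on two posts at its back. The loaded rack's near face lies 12 mm inside this edge, so the tool must lean back towards the robot to push it home.
- pin (a point): Point on the axis of the fixed upright steel pivot pin (16 mm diameter, top 55 mm above the work surface), 40 mm above the work surface.
- rack: Loose grey vial rack on the work surface, 0.28 to 0.56 kg, 60 mm wide (own x), 40 high, capped vials to 64. Origin: underside, at the pin's axis when seated. It runs along its own -y to the free end at y = -280 mm; pushed face x = -30. Starts 0.28 to 0.6 rad clockwise from above of its loaded yaw, free end towards the robot. Loaded: yaw equals the sampler's, origin at the pin, far face at the wall.
- rack_fork (a point): Turning centre of the rack's fork, 40 mm above its underside, on the pin's axis when seated. The fork is a slot 19 mm wide round the pin, its floor 9.5 mm from this point, open at the rack's end (own +y): the rack turns freely about the pin but comes off it if dragged lengthwise towards its free end.
- rack_end (a point): Centre of the rack's free end face, 20 mm above its underside.
- wheel (a joint): Lock wheel angle, rad, 0 to 1.8, growing clockwise seen from above; 1.5 puts the pointer tab exactly over the index post. Starts at 0.1 to 0.7. Friction 0.08 N m; it stays where left. A steel bar on its shaft (10 mm wide, 105 long, 28 to 40 above the work surface), 90 degrees anticlockwise of the pointer, turns in front of the loaded rack's free end, at 1.5 lying 8 mm clear of it.
- wheel_centre (a point): On the axis of the black lock wheel, 83 mm above the work surface, half-way up its rim. The wheel is a 64 mm disc, 66 to 100 mm above the work surface, with a vertical axis. The pointer tab and index post end at or below 67 mm, so it can be gripped from above across any diameter.
- pointer (a point): Outer part of the small steel pointer tab (6 mm wide, 5 mm high) on the wheel's lower edge, 42 mm from the axis, 64.5 mm above the work surface.
- index (a point): Top of the fixed steel index post (6 mm wide, 10 mm deep), 60 mm above the work surface, 42 mm from the wheel's axis on its far side from the robot (sampler's +x).
- mug: Loose blue mug, 80 mm across, 100 mm high, with a handle; a bystander. Origin: centre of its underside.
- jar: Loose lidded glass jar, 66 mm across, 90 mm high; a bystander. Origin: centre of its underside.
- mouse: Loose black computer mouse, 100 x 58 mm, 32 mm high; a bystander. Origin: centre of its underside.

How it is judged:
By the outcome, as a careful person would: the job done as asked, in the order asked, and still so for the second after the job is handed in, with the robot touching nothing.
It also fails if it takes over 58 s, if anything falls off the work surface, if the arm or the gripper's body presses on something with over 40 N, if the wrist force passes 120 N, or if a joint passes its speed limit or range.

ROBOT

A 6-joint arm with a two-finger parallel gripper is mounted at the origin on the work surface. World frame = base frame: x ahead of the robot, y to its left, z up, the work surface at z = 0. Lengths are in m, angles in rad, forces in N, time in s.
With the tool pointing down it reaches from about 0.3 to 0.75 m from the base axis. Payload 8.5 kg.
Tool frame: the origin (TCP) lies where the fingers leave the gripper's body, on its centre line; the fingertips stand 73 mm ahead of it and the grasp point (between the pads) lies grip_depth ahead of it (grip_depth is the distance from the TCP to the grasp point, in m); z points along the fingers, y is the direction in which the jaws open and shut (so a half turn about z gives the same grasp; the last joint's range is limited). The gripper opens to 85 mm and grips with 20 to 120 N. Pads are 22 mm wide; open, the fingers measure 114 mm over their backs; the gripper's body (76 mm by 85 mm) begins 54 mm behind the grasp point. The pads swing forward as they close: fully open they stand 13 mm farther back than shut.
Start: joints at [-1.393, 0.381, 1.297, -0, 1.464, -0.215], TCP at [0.211, -0.508, 0.304] pointing down, gripper open.
Joint ranges: [-3.11, 3.11], [-0.89, 2.33], [0.22, 2.48], [-1.42, 4.56], [0.17, 2.85], [-2.88, 2.88]. Speed limits (rad/s): [2.39, 2.39, 3.14, 3.14, 3.14, 3.14].

INTERFACE

Orientations are given as a unit quaternion [w, x, y, z].
In Python, from cell import * gives the robot as it stands.
- The arm moves only by the tool play_rows, never from a script. Its argument "plan" is a list of rows, each an object of numbers: "jaw": the closure, from 0 (fully open) to 1 (shut); "tx", "ty", "tz": the shift along the tool's x, y, z in cm; "rx", "ry", "rz": the turn, a rotation vector about the tool's x, y, z in degrees. In form: [{"jaw": .., "tx": .., "ty": .., "tz": .., "rx": .., "ry": .., "rz": ..}, ...]. A call has 1 to 12 rows; each row is the pose to reach, as a shift and turn from the pose measured when the call began, along the tool's axes at that moment; what a row does not reach only later rows make up. A row lasts 1/12 s, in which the tool goes at most 41.7 mm and 7.16 degrees, less where a joint would pass 70% of its speed; a pose out of reach is approached as far as the arm can. A call with a gripper value outside its range is refused whole. The fingers move at their own pace and stop on an object; "newtons" is the grip in N (left out, the last holds). Time passes only in rows, so rows that repeat a pose let the fingers close. It gives the time, the measured TCP pose, the force and the opening at its end, in the units of the state.
- get_state(): the state, without advancing time (a new reading comes with each control period).
- snapshot(name): name is "scene" or "side" or "wrist"; returns a dict with "color" (400x640x3 uint8, red, green, blue), "range_z" (400x640 float32, m along the optical axis (not along the pixel's ray), 0 where there is no reading), "mtx" (3x3 intrinsics, pixels), "R" (3x3) and "t" (3): a world point X has camera coordinates R X + t; the wrist camera has in their place "mount" (4x4, takes a point from camera to tool coordinates, whose origin is the TCP and whose axes are the flange's). Camera axes: x right, y down, z forward; pixel columns grow to the right and rows downward; lengths in m; the calibration is good to about 2 mm. The wrist camera is an equidistant fisheye: a pixel r from the principal point sees the ray r / f radians off the axis. A picture is of the moment at which its call begins: read the wrist's pose just before it.
- finish_job(): hands the job in, once; it reports no verdict.
The state is a dict: "clock": time; "joints": joint angles; "qvel": joint speeds; "joint_efforts": joint torques, N m; "ee_pos": TCP position; "tool_rot": TCP orientation; "wrist_force": force on the tool from outside, world axes, zero at the start; "ft_torque": the same for the moment, N m; "grip_width": opening from 0.0 (shut) to 1.0 (fully open).
Only numpy, scipy, OpenCV 4.12 (cv2) and the standard library are available. Lean on these libraries where they do the work, as an engineer would, in place of code of your own. Each camera call takes 0.05 s, during which the arm holds its last target.

## Working session

There is one attempt and no reset: what is moved stays moved. The work goes in short steps, Python scripts to look and compute and a tool call to move; the robot and the scene stay as the last step left them, time stands still between calls to the robot, and variables do not carry over. Pictures are saved under pics/ and viewed, and the job is handed in when it is done.

Besides the shell and the picture viewer there is one more tool, called as name(argument=value, ...), one argument or row to a line, values as JSON. play_rows: Moves the arm, as the interface text tells. Its arguments: {"type":"object","properties":{"plan":{"type":"array","items":{"type":"object","properties":{"jaw":{"type":"number"},"tx":{"type":"number"},"ty":{"type":"number"},"tz":{"type":"number"},"rx":{"type":"number"},"ry":{"type":"number"},"rz":{"type":"number"}}}},"newtons":{"type":"number"}},"required":["plan"]}

```bash
ls; mkdir -p pics
python3 - <<'E'
from cell import *
import cv2
s=get_state(); print(s)
for n in ("scene","side","wrist"):
    d=snapshot(n); cv2.imwrite(f"pics/{n}0.png",d["color"][:,:,::-1])
    print(n,d["mtx"].tolist(),[ (k,v.tolist()) for k,v in d.items() if k in("R","t","mount")])
E
```

```text
pics
{'clock': 0.0, 'joints': array([-1.39325809e+00,  3.81205987e-01,  1.29827440e+00,  9.98803172e-06,
        1.46359480e+00, -2.15307243e-01]), 'qvel': array([-0.00025293,  0.00027456,  0.0012288 , -0.00131385,  0.00108361,
       -0.0003493 ]), 'joint_efforts': array([ 3.59807000e-04, -4.48466206e+01, -2.31276619e+01, -9.42481438e-05,
        4.74857516e-03,  9.46558544e-06]), 'ee_pos': array([ 0.21051165, -0.5079122 ,  0.30330173]), 'tool_rot': array([-7.41044079e-04,  9.80770833e-01,  1.95161532e-01,  1.89617494e-05]), 'wrist_force': array([-0.47833053,  0.29898007,  0.49742801]), 'ft_torque': array([ 0.10939781, -0.00019189,  0.00973621]), 'grip_width': 1.0020932610195017}
scene [[411.56459916639125, 0.0, 320.3629619534438], [0.0, 411.56459916639125, 202.6994794059821], [0.0, 0.0, 1.0]] [('R', [[-0.6750600445416766, 0.7377627772440426, -0.00014414072003826644], [0.6100315688993896, 0.5580748590640693, -0.5625068325156315], [-0.4149161616634609, -0.37981381780258666, -0.8267926236951345]]), ('t', [0.398951970449161, -0.20290024064798537, 1.2838390619390607])]
side [[434.8149753650409, 0.0, 312.78614168481386], [0.0, 434.8149753650409, 200.96653124709215], [0.0, 0.0, 1.0]] [('R', [[-0.18030691783419756, 0.9835885434743806, -0.006556868694591738], [0.816013356372829, 0.14585917747953142, -0.5593275449735555], [-0.5491917858110061, -0.10620111812472012, -0.8289208073795572]]), ('t', [0.14909945622212717, -0.3099184322609937, 1.359254794892461])]
wrist [[309.70691628693146, 0.0, 318.8058128394827], [0.0, 309.70691628693146, 192.98866734397265], [0.0, 0.0, 1.0]] [('mount', [[-0.00019039549001755753, -0.946268612390484, -0.3233816274220653, 0.08469180361046057], [0.9999997247473427, 5.173678742775429e-05, -0.0007401544038466818, -0.001073917995534579], [0.0007171156071986914, -0.3233816793324738, 0.946268342077084, -0.07041168460391439], [0.0, 0.0, 0.0, 1.0]])]
```

View pics/scene0.png

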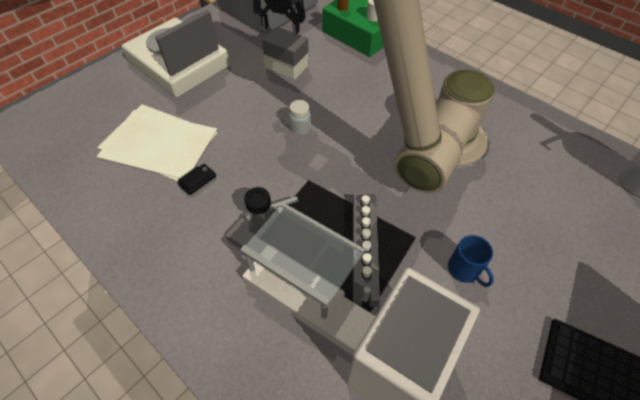

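View pics/side0.png

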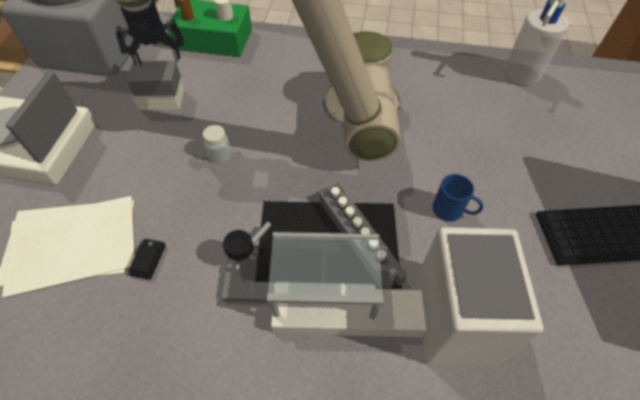

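View pics/wrist0.png

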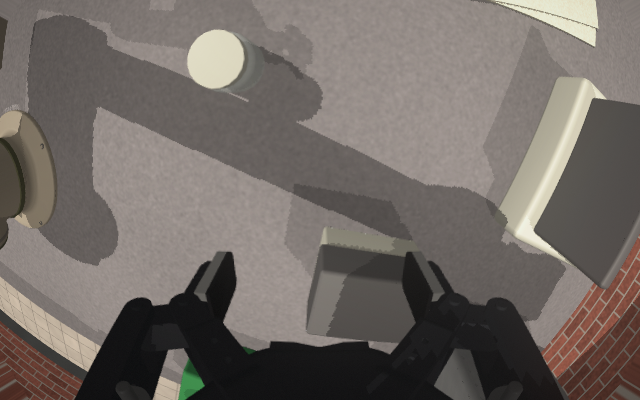

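The side view shows the sampler with the wheel at about (238,245), the guard at (270–382, 235–302) and the tower at (490,290). The rack's vials run from (336,190) to (400,280). The mug is at (455,197), the jar at (215,143) and the mouse at (148,258).

```bash
cat > h.py <<'E'
from cell import *
import numpy as np, cv2
def cloud(d):
    K=d["mtx"];z=d["range_z"];v,u=np.mgrid[0:400,0:640]
    P=np.stack([(u-K[0,2])/K[0,0]*z,(v-K[1,2])/K[1,1]*z,z],-1)
    W=(P-d["t"])@d["R"]; W[z==0]=np.nan
    return W
def pix2world(d,u,v,zw):
    K=d["mtx"];r=d["R"].T@np.array([(u-K[0,2])/K[0,0],(v-K[1,2])/K[1,1],1]);c=-d["R"].T@d["t"]
    return c+r*(zw-c[2])/r[2]
def proj(d,X):
    p=d["R"]@np.asarray(X)+d["t"];p=d["mtx"]@p;return p[:2]/p[2]
E
python3 - <<'E'
from h import *
import pickle
D={n:snapshot(n) for n in("scene","side")}
pickle.dump(D,open("d0.pkl","wb"))
for n,(x0,y0,x1,y1) in {"scene":(210,170,490,380),"side":(200,170,560,370)}.items():
    d=D[n];W=cloud(d)
    c=d["color"][y0:y1,x0:x1,::-1]
    cv2.imwrite(f"pics/{n}_crop.png",cv2.resize(c,None,fx=2.2,fy=2.2,interpolation=cv2.INTER_CUBIC))
    m=(W[...,2]>0.09)&(W[...,2]<0.105)
    print(n,np.isnan(W[...,2]).mean(), m.sum())
d=D["side"];W=cloud(d)
for (u,v) in [(238,243),(238,238),(262,235),(350,318),(400,318),(490,275),(335,192),(342,200),(350,210),(357,220),(363,228),(373,244),(380,256),(398,277),(330,250),(320,297),(220,200),(300,215),(455,185),(215,132),(148,255)]:
    print(u,v,W[v,u].round(3))
d=D["scene"];W=cloud(d);print()
for (u,v) in [(258,195),(258,190),(366,199),(366,210),(366,222),(366,234),(366,246),(367,258),(366,270),(365,290),(300,290),(420,320),(300,250)]:
    print(u,v,W[v,u].round(3))
E
```

```text
scene 0.0039921875 2665
side 0.00420703125 4402
238 243 [ 0.599 -0.211  0.096]
238 238 [ 0.588 -0.214  0.1  ]
262 235 [ 0.521 -0.185  0.005]
350 318 [0.709 0.059 0.053]
400 318 [0.69  0.163 0.052]
490 275 [0.656 0.287 0.245]
335 192 [ 0.403 -0.021  0.069]
342 200 [ 0.421 -0.001  0.065]
350 210 [0.448 0.023 0.067]
357 220 [0.472 0.043 0.065]
363 228 [0.493 0.06  0.066]
373 244 [0.574 0.084 0.144]
380 256 [0.56  0.106 0.069]
398 277 [0.588 0.154 0.034]
330 250 [ 0.603 -0.003  0.141]
320 297 [ 0.712 -0.006  0.151]
220 200 [ 0.437 -0.321  0.004]
300 215 [ 0.445 -0.104  0.003]
455 185 [0.321 0.275 0.059]
215 132 [ 0.281 -0.367  0.091]
148 255 [ 0.636 -0.431  0.034]

258 195 [ 0.588 -0.217  0.096]
258 190 [ 0.579 -0.226  0.1  ]
366 199 [ 0.392 -0.02   0.062]
366 210 [0.421 0.003 0.065]
366 222 [0.448 0.025 0.064]
366 234 [0.476 0.047 0.064]
366 246 [0.502 0.068 0.065]
367 258 [0.525 0.09  0.064]
366 270 [0.551 0.108 0.065]
365 290 [0.588 0.136 0.057]
300 290 [0.687 0.024 0.052]
420 320 [0.638 0.276 0.244]
300 250 [ 0.643 -0.013  0.138]
```

View pics/scene_crop.png

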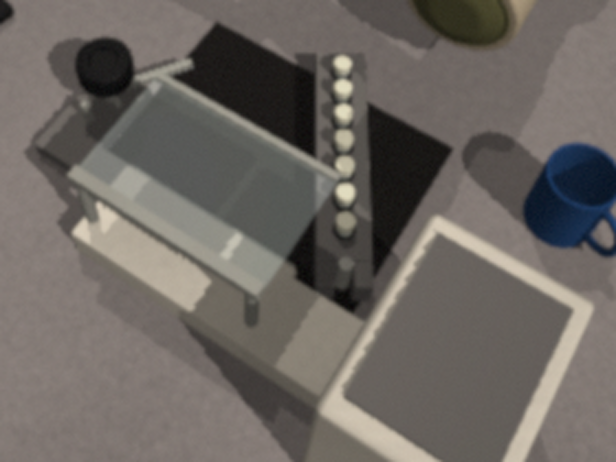

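View pics/side_crop.png

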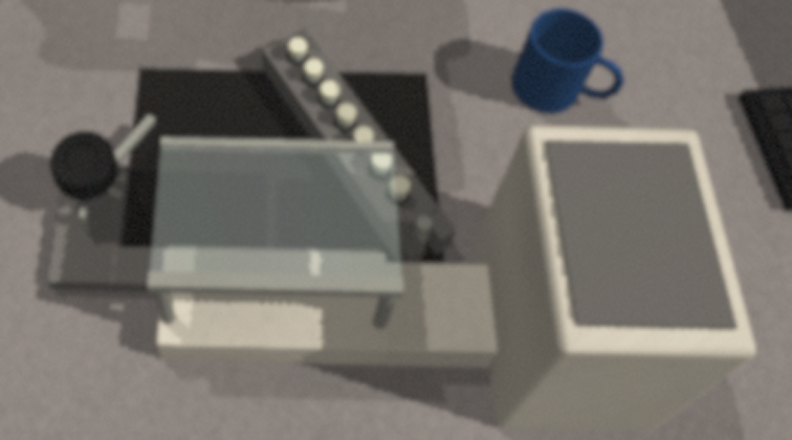

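```bash
cat >> h.py <<'E'
def rays(d,zw):
    K=d["mtx"];v,u=np.mgrid[0:400,0:640]
    r=np.stack([(u-K[0,2])/K[0,0],(v-K[1,2])/K[1,1],np.ones_like(u)],-1)@d["R"];c=-d["R"].T@d["t"]
    return c+r*((zw-c[2])/r[...,2])[...,None]
E
python3 - <<'E'
from h import *
import pickle
D=pickle.load(open("d0.pkl","rb"))
for n,d in D.items():
    W=cloud(d); z=W[...,2]
    print(n)
    A=rays(d,.244); m=(z>.236)&(z<.254)&(W[...,1]>.1)&(W[...,0]>.4)
    m=cv2.morphologyEx(m.astype(np.uint8),cv2.MORPH_OPEN,np.ones((3,3)))>0
    print("tower",m.sum(),cv2.minAreaRect((A[m][:,:2]*1000).astype(np.float32)), "zmed",np.median(z[m]))
    A=rays(d,.100); m=(z>.09)&(z<.11)&(np.hypot(W[...,0]-.595,W[...,1]+.214)<.06)
    print("wheel",m.sum(),cv2.minEnclosingCircle((A[m][:,:2]*1000).astype(np.float32)),W[m].mean(0))
    dark=(d["color"].max(-1)<45)&(np.hypot(A[...,0]-.595,A[...,1]+.214)<.07)
    print("dark",dark.sum(),A[dark].mean(0))
    A=rays(d,.05); m=(z>.044)&(z<.058)&(W[...,0]>.63)&(W[...,1]<.2)&(W[...,1]>-.15)
    m=cv2.morphologyEx(m.astype(np.uint8),cv2.MORPH_OPEN,np.ones((3,3)))>0
    print("body",m.sum(),cv2.minAreaRect((A[m][:,:2]*1000).astype(np.float32)),np.median(z[m]))
    A=rays(d,.149); m=(z>.128)&(z<.158)&(W[...,1]<.2)&(W[...,0]>.4)
    m=cv2.morphologyEx(m.astype(np.uint8),cv2.MORPH_OPEN,np.ones((3,3)))>0
    print("guard",m.sum(),cv2.minAreaRect((A[m][:,:2]*1000).astype(np.float32)),np.median(z[m]))
    # bright caps
    A=rays(d,.064)
    hsv=d["color"].astype(int).min(-1)
    m=(z>.056)&(z<.074)&(W[...,0]<.6)&(W[...,0]>.37)&(W[...,1]>-.05)&(W[...,1]<.17)
    num,l,st,c=cv2.connectedComponentsWithStats(m.astype(np.uint8))
    for i in range(1,num):
        if st[i,4]>8: print("cap",st[i,4],c[i].round(1),(A[l==i].mean(0)*1000).round(1))
E
```

```text
scene
tower 9715 ((654.7828369140625, 285.14215087890625), (196.3858184814453, 146.7758331298828), 8.849442481994629) zmed 0.24414661581170718
wheel 477 ((597.1411743164062, -210.7588348388672), 35.026676177978516) [ 0.59664525 -0.21135714  0.09885045]
dark 551 [ 0.60267832 -0.20336495  0.1       ]
body 3431 ((684.7584838867188, 43.35669708251953), (93.42157745361328, 309.71380615234375), 8.90084171295166) 0.05074338374430925
guard 6713 ((583.5790405273438, -347.61053466796875), (955.5394897460938, 214.58111572265625), 80.14878845214844) 0.14218170524713217
cap 53 [365.4 198.7] [393.7 -21.   64. ]
cap 57 [365.5 209.8] [420.5   1.   64. ]
cap 55 [365.7 220.8] [446.1  22.3  64. ]
cap 58 [366.  232.6] [472.3  44.4  64. ]
cap 63 [366.5 244.8] [498.2  66.7  64. ]
cap 66 [366.5 257.2] [524.1  87.8  64. ]
cap 70 [366.8 270.3] [550.1 109.5  64. ]
cap 12 [368.8 289.2] [583.7 142.3  64. ]
side
tower 8556 ((656.7985229492188, 281.91046142578125), (197.23712158203125, 147.3809356689453), 8.932053565979004) zmed 0.2448394124382907
wheel 640 ((598.943115234375, -213.1967010498047), 35.35664367675781) [ 0.59923582 -0.21367969  0.09981587]
dark 830 [ 0.60502255 -0.1968365   0.1       ]
body 3950 ((687.6849975585938, 46.23955535888672), (90.12871551513672, 317.947998046875), 8.97057056427002) 0.05158913247009922
guard 8023 ((592.3966674804688, -315.91082763671875), (1017.9190673828125, 216.22616577148438), 80.30438232421875) 0.14304485775546721
cap 59 [334.6 190.7] [396.2 -23.   64. ]
cap 60 [341.7 200.3] [421.8  -1.1  64. ]
cap 66 [349.2 210.4] [448.  21.  64.]
cap 64 [356.6 220.7] [474.   42.3  64. ]
cap 52 [364.5 230.4] [497.2  64.1  64. ]
cap 57 [382.  253.4] [550.6 110.4  64. ]
cap 27 [392.1 270.2] [588.3 136.4  64. ]
```

Run:
```python
from h import *
import pickle
D=pickle.load(open("d0.pkl","rb"))
yaw=np.deg2rad(8.9); c,s=np.cos(yaw),np.sin(yaw); R=np.array([[c,-s],[s,c]])
for n,d in D.items():
    W=cloud(d);z=W[...,2]
    A=rays(d,.1)
    m=(z>.0965)&(z<.106)&(np.hypot(W[...,0]-.595,W[...,1]+.214)<.06)
    wc,r=cv2.minEnclosingCircle((A[m][:,:2]*1000).astype(np.float32))
    print(n,"wheel",wc,r)
    # refine tower: origin
    A=rays(d,.244); m=(z>.236)&(z<.254)&(W[...,1]>.1)&(W[...,0]>.4)
    m=cv2.morphologyEx(m.astype(np.uint8),cv2.MORPH_OPEN,np.ones((3,3)))>0
    tc=np.array(cv2.minAreaRect((A[m][:,:2]*1000).astype(np.float32))[0])
    o1=tc-R@[88,275]; o2=np.array(wc)-R@[-43,-210]; print("origins",o1,o2)
    dv=tc-np.array(wc); e=np.array([131,485]); print("yaw from tower-wheel",np.rad2deg(np.arctan2(dv[1],dv[0])-np.arctan2(e[1],e[0])),np.hypot(*dv),np.hypot(*e))
for n,pts in {"side":[(270.5,223.6),(268,222),(252,242)],"scene":[(210+191/2.2,170+65/2.2),(210+137/2.2,170+77/2.2)]}.items():
    for p in pts: print(n,p,pix2world(D[n],*p,.040)*1000)
for n,pts in {"scene":[(285,207),(361,253)],"side":[(200+160/2.2,170+142/2.2),(200+393/2.2,170+149/2.2)]}.items():
    for p in pts: print("guard front",n,pix2world(D[n],*p,.149)*1000)
```

```text
scene wheel (595.2197875976562, -212.4300537109375) 33.13856887817383
origins [ 6.10387725e+02 -1.61326202e-01] [605.2128807    1.69406471]
yaw from tower-wheel 8.288837240432569 501.1245909195297 502.3803340100008
side wheel (597.5764770507812, -213.83380126953125) 33.46360397338867
origins [612.40341099  -3.39301566] [6.07569570e+02 2.90317153e-01]
yaw from tower-wheel 8.302759747827269 499.26909048699946 502.3803340100008
side (270.5, 223.6) [ 504.60065023 -164.2602383    40.        ]
side (268, 222) [ 501.22058215 -171.38727311   40.        ]
side (252, 242) [ 562.26459984 -195.79432796   40.        ]
scene (296.8181818181818, 199.54545454545453) [ 505.47023742 -163.78992183   40.        ]
scene (272.27272727272725, 205.0) [ 562.099477   -199.59045763   40.        ]
guard front scene [ 589.66414257 -112.85363652  149.        ]
guard front scene [562.92244964  93.66355246 149.        ]
guard front side [ 592.35883192 -128.56010763  149.        ]
guard front side [560.33523109  93.48287464 149.        ]
```

```bash
cat >> h.py <<'E'
from scipy.spatial.transform import Rotation as Ro
def rot(q): return Ro.from_quat([q[1],q[2],q[3],q[0]])
def toolrot(az,lean=0):
    a=np.deg2rad(az);L=np.deg2rad(lean)
    ex=np.array([np.cos(a),np.sin(a),0]);ez=np.array([0,0,1.])
    x=np.cos(L)*ex+np.sin(L)*ez;z=np.sin(L)*ex-np.cos(L)*ez
    return Ro.from_matrix(np.stack([x,np.cross(z,x),z],1))
def rel(T,p,s=None):
    "T Rotation, p TCP world m -> row"
    s=s or get_state();R0=rot(s["tool_rot"])
    t=R0.inv().apply(np.asarray(p)-s["ee_pos"])*100; r=(R0.inv()*T).as_rotvec(degrees=True)
    return np.r_[t,r].round(2)
PIN=np.array([.588,.138]);YAW=8.5;ORG=np.array([.6085,-.0003])
def rackpt(yaw,x,y):
    a=np.deg2rad(yaw);return PIN+np.array([np.cos(a)*x-np.sin(a)*y,np.sin(a)*x+np.cos(a)*y])
def pushpose(yaw,gap,lean,oy=-.245,zc=.026):
    T=toolrot(yaw,lean);P=np.r_[rackpt(yaw,-.03-gap,oy),zc]
    return T,P-T.apply([.011,0,.073])
def samp(x,y):
    a=np.deg2rad(YAW);return ORG+np.array([np.cos(a)*x-np.sin(a)*y,np.sin(a)*x+np.cos(a)*y])
E
python3 - <<'E'
from h import *
import cell
print([k for k in dir(cell) if not k.startswith('_')]); print(getattr(cell,'grip_depth',None))
T,p=pushpose(-49.7,.03,0)
print(p,rel(T,p+[0,0,.15]),rel(T,p))
E
```

```text
['MotionError', 'finish_job', 'get_state', 'grip_depth', 'snapshot']
0.0539
[0.35522418 0.03368596 0.099     ] [ 3.411e+01 -4.450e+01  5.500e+00 -4.000e-02  2.000e-02  7.221e+01] [ 3.410e+01 -4.449e+01  2.050e+01 -4.000e-02  2.000e-02  7.221e+01]
```

play_rows(
  plan=[
    {"jaw": 1,"tx": 34.1,"ty": -44.5,"tz": 5.5,"rz": 72.2},
    {"jaw": 1,"tx": 34.1,"ty": -44.5,"tz": 5.5,"rz": 72.2},
    {"jaw": 1,"tx": 34.1,"ty": -44.5,"tz": 5.5,"rz": 72.2},
    {"jaw": 1,"tx": 34.1,"ty": -44.5,"tz": 5.5,"rz": 72.2},
    {"jaw": 1,"tx": 34.1,"ty": -44.5,"tz": 5.5,"rz": 72.2},
    {"jaw": 1,"tx": 34.1,"ty": -44.5,"tz": 5.5,"rz": 72.2},
    {"jaw": 1,"tx": 34.1,"ty": -44.5,"tz": 5.5,"rz": 72.2},
    {"jaw": 1,"tx": 34.1,"ty": -44.5,"tz": 5.5,"rz": 72.2},
    {"jaw": 1,"tx": 34.1,"ty": -44.5,"tz": 5.5,"rz": 72.2},
    {"jaw": 1,"tx": 34.1,"ty": -44.5,"tz": 5.5,"rz": 72.2},
    {"jaw": 1,"tx": 34.1,"ty": -44.5,"tz": 5.5,"rz": 72.2},
    {"jaw": 1,"tx": 34.1,"ty": -44.5,"tz": 5.5,"rz": 72.2},
  ],
)

```text
$.plan[0]: bad value
```

Run:
```python
from h import *
s=get_state();print(s["clock"],s["joints"],s["ee_pos"])
T,p=pushpose(-49.7,.03,0)
print(rel(T,p+[0,0,.15]),rel(T,p+[0,0,.07]))
d=snapshot("wrist");cv2.imwrite("pics/w1.png",d["color"][:,:,::-1])
d=snapshot("side");cv2.imwrite("pics/s1.png",d["color"][:,:,::-1])
```

```text
0.25 [-1.39330812e+00  3.80864826e-01  1.29779021e+00 -4.59691283e-05
  1.46361502e+00 -2.15314944e-01] [ 0.21049281 -0.50801763  0.30364837]
[ 3.411e+01 -4.450e+01  5.500e+00 -4.000e-02  2.000e-02  7.221e+01] [ 3.411e+01 -4.450e+01  1.350e+01 -4.000e-02  2.000e-02  7.221e+01]
```

View pics/w1.png

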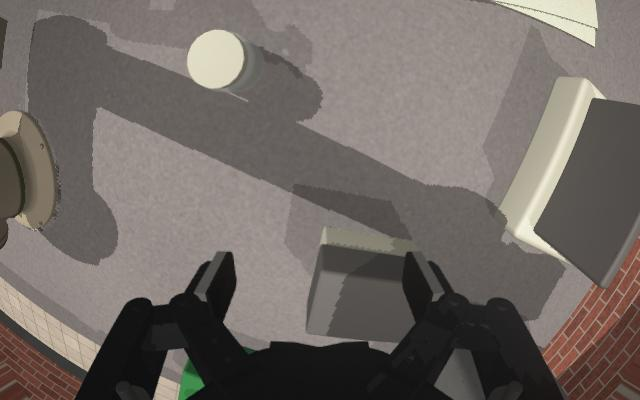

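View pics/s1.png

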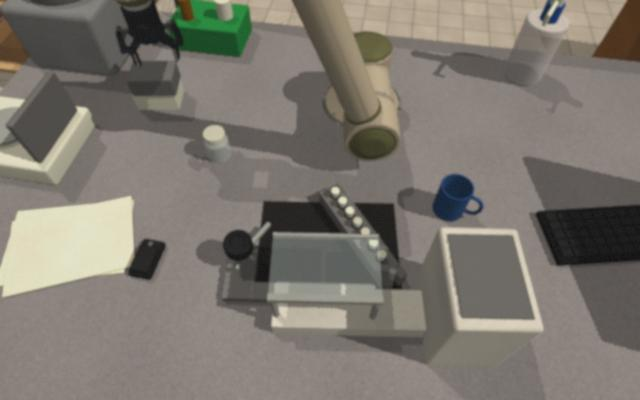

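The call was refused whole and the scene is unchanged. I'll give every key this time.

play_rows(
  plan=[
    {"jaw": 1,"tx": 2.9,"ty": -3.7,"tz": 0.5,"rx": 0,"ry": 0,"rz": 6.0},
    {"jaw": 1,"tx": 5.7,"ty": -7.4,"tz": 0.9,"rx": 0,"ry": 0,"rz": 12.0},
    {"jaw": 1,"tx": 8.6,"ty": -11.1,"tz": 1.4,"rx": 0,"ry": 0,"rz": 18},
    {"jaw": 1,"tx": 11.4,"ty": -14.8,"tz": 1.8,"rx": 0,"ry": 0,"rz": 24},
    {"jaw": 1,"tx": 14.2,"ty": -18.5,"tz": 2.3,"rx": 0,"ry": 0,"rz": 30},
    {"jaw": 1,"tx": 17.1,"ty": -22.2,"tz": 2.8,"rx": 0,"ry": 0,"rz": 36},
    {"jaw": 1,"tx": 19.9,"ty": -26,"tz": 3.2,"rx": 0,"ry": 0,"rz": 42},
    {"jaw": 1,"tx": 22.7,"ty": -29.7,"tz": 3.7,"rx": 0,"ry": 0,"rz": 48},
    {"jaw": 1,"tx": 25.6,"ty": -33.4,"tz": 4.1,"rx": 0,"ry": 0,"rz": 54},
    {"jaw": 1,"tx": 28.4,"ty": -37.1,"tz": 4.6,"rx": 0,"ry": 0,"rz": 60},
    {"jaw": 1,"tx": 31.3,"ty": -40.8,"tz": 5,"rx": 0,"ry": 0,"rz": 66},
    {"jaw": 1,"tx": 34.1,"ty": -44.5,"tz": 5.5,"rx": 0,"ry": 0,"rz": 72.2},
  ],
)

```text
clock: 1.35
ee_pos: [0.3295, -0.0662, 0.2594]
tool_rot: [-0.0, 0.918, -0.397, 0.0]
wrist_force: [-0.1, -0.1, -0.7]
grip_width: 0.0
```

Run:
```python
from h import *
s=get_state();print(s["clock"],s["joints"],s["ee_pos"],s["grip_width"],s["wrist_force"])
T,p=pushpose(-49.7,.03,0)
print(rel(T,p+[0,0,.15]),rel(T,p))
d=snapshot("wrist");cv2.imwrite("pics/w1.png",d["color"][:,:,::-1])
d=snapshot("side");cv2.imwrite("pics/s1.png",d["color"][:,:,::-1])
```

```text
1.35 [-5.55505426e-01  4.56914614e-02  1.89336698e+00  2.99482027e-04
  1.20191810e+00  1.83203212e+00] [ 0.32949845 -0.06616598  0.25935907] 0.00030784291718668794 [-0.0585833  -0.13355859 -0.70266242]
[-5.52 -8.71  1.04 -0.03 -0.03  2.9 ] [-5.53 -8.7  16.04 -0.03 -0.03  2.9 ]
```

View pics/w1.png

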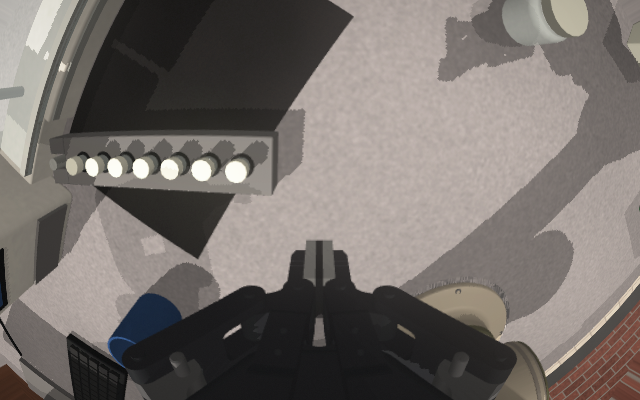

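View pics/s1.png

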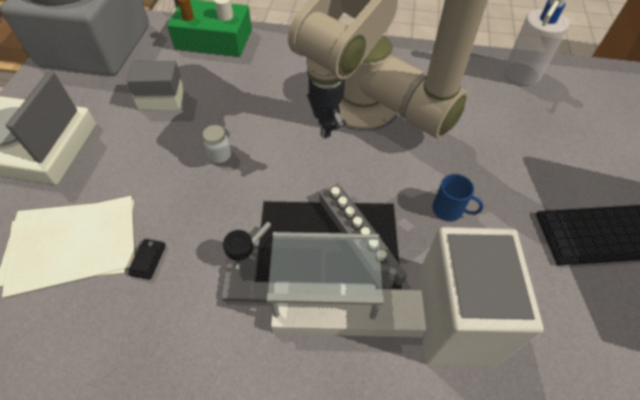

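Run:
```python
from h import *
d=snapshot("side");s=get_state()
R0=rot(s["tool_rot"])
print(proj(d,s["ee_pos"]),proj(d,s["ee_pos"]+R0.apply([0,0,.073])),proj(d,[0,0,0]))
print(R0.as_matrix().round(2))
w=snapshot("wrist")
# caps in wrist image
def wray(w,u,v):
    K=w["mtx"];dx,dy=u-K[0,2],v-K[1,2];r=np.hypot(dx,dy);th=r/K[0,0]
    return np.array([dx/r*np.sin(th),dy/r*np.sin(th),np.cos(th)])
M=w["mount"]
for u,v in [(237,170),(202,169),(171,167),(141,167),(116,166),(93,166),(75,165)]:
    r=R0.apply(M[:3,:3]@wray(w,u,v));c=s["ee_pos"]+R0.apply(M[:3,3])
    print((c+r*(.064-c[2])/r[2]).round(4))
```

```text
[323.01120141 113.29093627] [322.62150748 135.65980996] [360.48189132 101.82604927]
[[ 0.69 -0.72 -0.  ]
 [-0.72 -0.69  0.  ]
 [-0.   -0.   -1.  ]]
[ 0.394  -0.0237  0.064 ]
[ 0.4199 -0.0011  0.064 ]
[0.4454 0.0196 0.064 ]
[0.4716 0.0432 0.064 ]
[0.4967 0.0643 0.064 ]
[0.522  0.0868 0.064 ]
[0.5449 0.1054 0.064 ]
```

The wrist camera puts the vial caps at the same place as the other two. The swing needed is about 58°, more than the stated 0.6 rad. I'll move to the start-of-push pose.

play_rows(
  plan=[
    {"jaw": 1,"tx": -1.8,"ty": -2.9,"tz": 0.4,"rx": 0,"ry": 0,"rz": 1},
    {"jaw": 1,"tx": -3.7,"ty": -5.8,"tz": 0.8,"rx": 0,"ry": 0,"rz": 2},
    {"jaw": 1,"tx": -5.5,"ty": -8.7,"tz": 1.2,"rx": 0,"ry": 0,"rz": 2.9},
    {"jaw": 1,"tx": -5.5,"ty": -8.7,"tz": 5,"rx": 0,"ry": 0,"rz": 2.9},
    {"jaw": 1,"tx": -5.5,"ty": -8.7,"tz": 9,"rx": 0,"ry": 0,"rz": 2.9},
    {"jaw": 1,"tx": -5.5,"ty": -8.7,"tz": 13,"rx": 0,"ry": 0,"rz": 2.9},
    {"jaw": 1,"tx": -5.5,"ty": -8.7,"tz": 16,"rx": 0,"ry": 0,"rz": 2.9},
    {"jaw": 1,"tx": -5.5,"ty": -8.7,"tz": 16,"rx": 0,"ry": 0,"rz": 2.9},
    {"jaw": 1,"tx": -5.5,"ty": -8.7,"tz": 16,"rx": 0,"ry": 0,"rz": 2.9},
  ],
)

```text
clock: 2.3
ee_pos: [0.3547, 0.0315, 0.0992]
tool_rot: [0.0, 0.909, -0.417, -0.001]
wrist_force: [0.5, 0.3, 1.0]
grip_width: 0.001
```

Run:
```python
from h import *
s=get_state();print(s["clock"],s["joints"],s["ee_pos"],s["grip_width"],s["wrist_force"])
# sweep rows: yaw from -49.7, lean ramps
for i,y in enumerate(np.linspace(-49.7,8.5,25)):
    f=i/24; g=.03 if i==0 else (.012 if i==1 else 0.0)
    T,p=pushpose(y,g,40*f,oy=-.245+0.006*f); print(i,round(y,1),rel(T,p,s),p.round(3))
d=snapshot("wrist");cv2.imwrite("pics/w2.png",d["color"][:,:,::-1])
```

```text
2.3 [-2.47516065e-01  3.95213841e-01  2.09745698e+00 -1.71492807e-04
  6.51797824e-01  2.18348151e+00] [0.35472576 0.03153527 0.09915733] 0.0009179153352575387 [0.53262696 0.32346968 1.03040363]
0 -49.7 [-0.13 -0.18  0.02  0.1   0.13  0.42] [0.355 0.034 0.099]
1 -47.3 [ 2.5   0.03  0.05  0.13  1.8  -2.  ] [0.371 0.012 0.099]
2 -44.8 [ 4.53  0.1   0.08  0.22  3.47 -4.42] [ 0.384 -0.003  0.098]
3 -42.4 [ 5.37  0.19  0.13  0.39  5.13 -6.84] [ 0.388 -0.01   0.098]
4 -40.0 [ 6.21  0.25  0.18  0.63  6.79 -9.26] [ 0.393 -0.017  0.097]
5 -37.6 [  7.06   0.29   0.24   0.94   8.45 -11.68] [ 0.399 -0.024  0.097]
6 -35.2 [  7.9    0.29   0.3    1.32  10.09 -14.09] [ 0.404 -0.03   0.096]
7 -32.7 [  8.76   0.27   0.37   1.77  11.73 -16.49] [ 0.41  -0.037  0.095]
8 -30.3 [  9.61   0.22   0.44   2.28  13.36 -18.88] [ 0.416 -0.043  0.094]
9 -27.9 [ 10.47   0.15   0.53   2.88  14.97 -21.27] [ 0.422 -0.049  0.094]
10 -25.4 [ 11.32   0.04   0.61   3.54  16.58 -23.65] [ 0.428 -0.055  0.093]
11 -23.0 [ 12.18  -0.1    0.7    4.27  18.16 -26.02] [ 0.435 -0.06   0.092]
12 -20.6 [ 13.04  -0.26   0.8    5.07  
[... 236 characters left out ...]
5.36] [ 0.463 -0.08   0.088]
16 -10.9 [ 16.42  -1.23   1.25   8.98  25.81 -37.66] [ 0.471 -0.085  0.086]
17 -8.5 [ 17.26  -1.55   1.37  10.13  27.28 -39.95] [ 0.479 -0.089  0.085]
18 -6.0 [ 18.09  -1.9    1.5   11.36  28.71 -42.21] [ 0.487 -0.093  0.084]
19 -3.6 [ 18.9   -2.28   1.63  12.65  30.12 -44.45] [ 0.495 -0.097  0.082]
20 -1.2 [ 19.71  -2.69   1.77  14.02  31.5  -46.68] [ 0.504 -0.1    0.081]
21 1.2 [ 20.51  -3.14   1.91  15.45  32.84 -48.88] [ 0.512 -0.103  0.079]
22 3.7 [ 21.3   -3.62   2.06  16.95  34.15 -51.06] [ 0.521 -0.106  0.078]
23 6.1 [ 22.07  -4.12   2.21  18.52  35.43 -53.21] [ 0.53  -0.109  0.076]
24 8.5 [ 22.82  -4.67   2.37  20.17  36.67 -55.33] [ 0.539 -0.111  0.075]
```

View pics/w2.png

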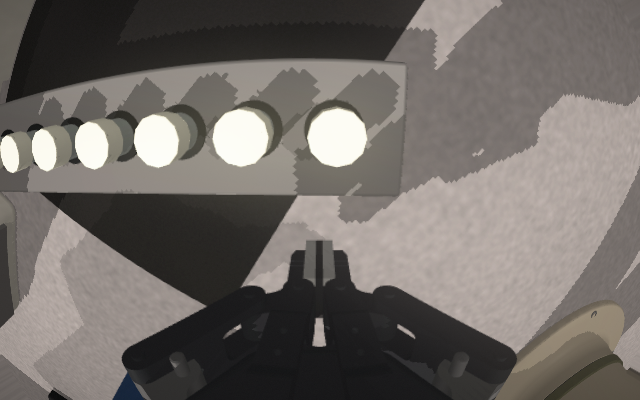

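The finger is beside the rack's free end, about 30 mm in from the end face, with a clear gap. Starting the sweep.

play_rows(
  plan=[
    {"jaw": 1,"tx": 2.5,"ty": 0.0,"tz": 0,"rx": 0.1,"ry": 1.8,"rz": -2.0},
    {"jaw": 1,"tx": 3.7,"ty": 0.1,"tz": 0.1,"rx": 0.2,"ry": 3.0,"rz": -3.5},
    {"jaw": 1,"tx": 4.5,"ty": 0.1,"tz": 0.1,"rx": 0.2,"ry": 3.5,"rz": -4.4},
    {"jaw": 1,"tx": 5.4,"ty": 0.2,"tz": 0.1,"rx": 0.4,"ry": 5.1,"rz": -6.8},
    {"jaw": 1,"tx": 6.2,"ty": 0.25,"tz": 0.2,"rx": 0.6,"ry": 6.8,"rz": -9.3},
    {"jaw": 1,"tx": 7.1,"ty": 0.3,"tz": 0.25,"rx": 0.9,"ry": 8.4,"rz": -11.7},
    {"jaw": 1,"tx": 7.9,"ty": 0.3,"tz": 0.3,"rx": 1.3,"ry": 10.1,"rz": -14.1},
    {"jaw": 1,"tx": 8.8,"ty": 0.3,"tz": 0.4,"rx": 1.8,"ry": 11.7,"rz": -16.5},
    {"jaw": 1,"tx": 9.6,"ty": 0.2,"tz": 0.4,"rx": 2.3,"ry": 13.4,"rz": -18.9},
    {"jaw": 1,"tx": 10.5,"ty": 0.15,"tz": 0.5,"rx": 2.9,"ry": 15.0,"rz": -21.3},
    {"jaw": 1,"tx": 11.3,"ty": 0.0,"tz": 0.6,"rx": 3.5,"ry": 16.6,"rz": -23.6},
    {"jaw": 1,"tx": 12.2,"ty": -0.1,"tz": 0.7,"rx": 4.3,"ry": 18.2,"rz": -26.0},
  ],
)

```text
clock: 3.35
ee_pos: [0.4356, -0.0604, 0.0949]
tool_rot: [0.032, 0.967, -0.196, 0.159]
wrist_force: [-3.9, 2.1, 3.1]
grip_width: -0.001
```

```bash
cat > chk.py <<'E'
import sys
from h import *
tag=sys.argv[1]
s=get_state();print(s["clock"],s["joints"].round(3),s["ee_pos"].round(4),s["wrist_force"].round(1))
for n in sys.argv[2:]:
    d=snapshot(n);im=d["color"][:,:,::-1]
    if n=="side": im=cv2.resize(im[160:330,190:510],None,fx=2.4,fy=2.4,interpolation=cv2.INTER_CUBIC)
    if n=="scene": im=cv2.resize(im[160:340,220:500],None,fx=2.6,fy=2.6,interpolation=cv2.INTER_CUBIC)
    cv2.imwrite(f"pics/{n}_{tag}.png",im)
    if n!="wrist":
        W=cloud(d);z=W[...,2];A=rays(d,.064)
        m=(z>.058)&(z<.072)&(d["color"].min(-1)>130)&(W[...,0]<.66)&(W[...,0]>.37)&(W[...,1]>-.2)&(W[...,1]<.17)
        num,l,st,c=cv2.connectedComponentsWithStats(m.astype(np.uint8))
        q=np.array([A[l==i].mean(0)[:2] for i in range(1,num) if 20<st[i,4]<120])
        print(n,"caps",(q*1000).round(0).tolist())
E
python3 chk.py a side scene
python3 - <<'E'
from h import *
s=get_state()
for i in range(11,25):
    y=np.linspace(-49.7,8.5,25)[i]; f=i/24
    T,p=pushpose(y,0,40*f,oy=-.245+0.006*f); print(i,round(y,1),rel(T,p,s))
E
```

```text
3.35 [-0.41   0.455  2.043  0.012  0.317  1.55 ] [ 0.4356 -0.0604  0.0949] [-3.9  2.1  3.1]
side caps [[490.0, -91.0], [503.0, -60.0], [513.0, -29.0]]
scene caps [[491.0, -91.0], [503.0, -60.0], [515.0, -28.0], [565.0, 96.0]]
11 -23.0 [-0.25 -0.04  0.22 -0.04 -0.42 -0.06]
12 -20.6 [ 0.52  0.19  0.59  0.77  1.24 -2.35]
13 -18.2 [ 1.29  0.39  0.96  1.64  2.91 -4.61]
14 -15.8 [ 2.07  0.57  1.34  2.58  4.57 -6.85]
15 -13.3 [ 2.86  0.71  1.73  3.58  6.23 -9.07]
16 -10.9 [  3.65   0.82   2.13   4.65   7.88 -11.26]
17 -8.5 [  4.45   0.9    2.53   5.78   9.52 -13.42]
18 -6.0 [  5.26   0.96   2.95   6.98  11.15 -15.55]
19 -3.6 [  6.07   0.97   3.37   8.25  12.78 -17.65]
20 -1.2 [  6.88   0.96   3.79   9.58  14.39 -19.73]
21 1.2 [  7.7    0.91   4.22  10.97  15.99 -21.77]
22 3.7 [  8.52   0.83   4.66  12.42  17.57 -23.78]
23 6.1 [  9.34   0.72   5.1   13.94  19.14 -25.75]
24 8.5 [ 10.15   0.57   5.55  15.53  20.69 -27.69]
```

View pics/side_a.png

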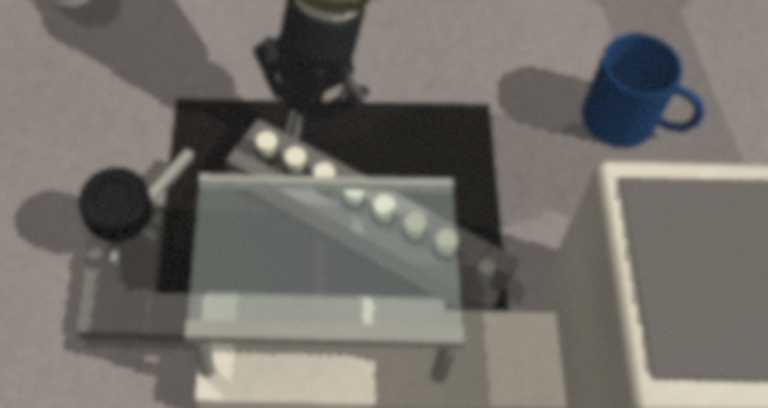

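View pics/scene_a.png

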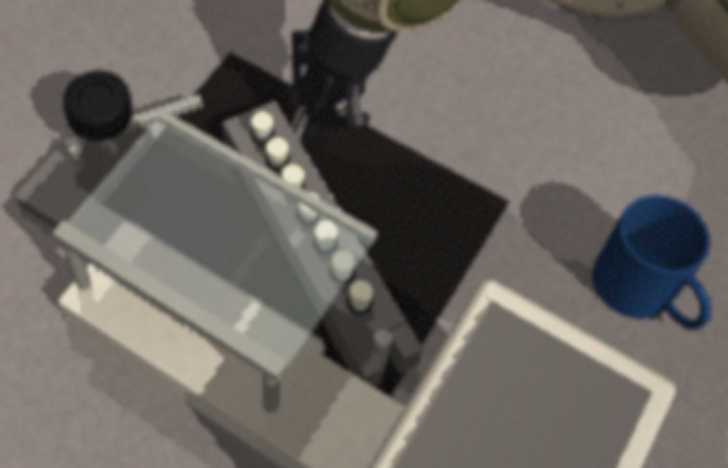

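```bash
cat > kin.py <<'E'
from h import *
from scipy.optimize import least_squares
q=np.array([[-1.3933,.38086,1.29779,0,1.46361,-.2153],[-.5555,.04569,1.89337,0,1.20192,1.83203],[-.247516,.395214,2.097457,0,.651798,2.18348],[*get_state()["joints"]]])
P=np.array([[.21049,-.50802,.30365],[.3295,-.06617,.25936],[.354726,.031535,.099157],get_state()["ee_pos"]])
# model: arm plane via j1 ; lateral offset e ; 
def fk(x,q):
    L1,L2,h,D,e,r0=x
    j1,j2,j3,j4,j5=q[:5]
    t=j2+j3+j5
    r=r0+L1*np.sin(j2)+L2*np.sin(j2+j3)+D*np.sin(t); z=h+L1*np.cos(j2)+L2*np.cos(j2+j3)+D*np.cos(t)
    return np.array([r*np.cos(j1)-e*np.sin(j1),r*np.sin(j1)+e*np.cos(j1),z])
if __name__=="__main__":
    f=lambda x:np.r_[np.concatenate([fk(x,a)-b for a,b in zip(q,P)]),1e-3*(x[5])]
    s=least_squares(f,[.4,.4,.2,.25,.118,0]);print(s.x,np.abs(s.fun).max())
    np.save("kin.npy",s.x);x=s.x
    for L in (25,28,30,32,35,40):
        T,p=pushpose(8.5,0,L,oy=-.239)
        g=lambda v:np.r_[fk(x,[v[0],v[1],v[2],0,np.pi-np.deg2rad(L)-v[1]-v[2]])-p]
        r=least_squares(g,[-.4,.5,2.]);v=r.x;print(L,p,v,"j5",np.pi-np.deg2rad(L)-v[1]-v[2],np.abs(r.fun).max())
E
python3 kin.py
```

```text
[ 0.47119704  0.33139422  0.01291631  0.09543613  0.11766755 -0.01034961] 0.04235243245666781
25 [ 0.55328383 -0.10884273  0.08751167] [-0.4044577   0.62322261  1.67970673] j5 0.40233100193138993 1.2404106630725664e-09
28 [ 0.55015525 -0.1093103   0.08529099] [-0.40748538  0.61784419  1.70938663] j5 0.325669641981698 4.1722914012609635e-10
30 [ 0.54813525 -0.10961219  0.08371985] [-0.40945711  0.61502225  1.72874728] j5 0.2742243493534624 2.0391599520053205e-10
32 [ 0.54617072 -0.10990579  0.0820784 ] [-0.41138754  0.61282713  1.74774441] j5 0.2225157529207915 1.2242773461679235e-10
35 [ 0.54333311 -0.11032988  0.07948876] [-0.41419847  0.61073711  1.77551444] j5 0.14447586257723066 1.1226064522418255e-10
40 [ 0.53891396 -0.11099032  0.07485058] [-0.41863008  0.61055116  1.81968876] j5 0.013221030939366107 1.8969648074573797e-10
```

```bash
cat > kin2.py <<'E'
from h import *
from scipy.optimize import least_squares
import json,sys
C=json.load(open("cfg.json")) if len(sys.argv)>1 else [
 ([-1.3933,.38086,1.29779,0,1.46361],[.21049,-.50802,.30365]),([-.555505,.0456915,1.893367,0,1.201918],[.329498,-.066166,.259359]),([-.247516,.395214,2.097457,0,.651798],[.354726,.031535,.099157])]
s=get_state();C.append((s["joints"][:5].tolist(),s["ee_pos"].tolist()));json.dump(C,open("cfg.json","w"))
def fk(x,q):
    L1,L2,h,D,e,b,w=x
    j1,j2,j3,j4,j5=q[:5];t=j2+j3+j5;a=j2+j3
    r=L1*np.sin(j2)+L2*np.sin(a)+b*np.cos(a)+D*np.sin(t)+w*np.cos(t); z=h+L1*np.cos(j2)+L2*np.cos(a)-b*np.sin(a)+D*np.cos(t)-w*np.sin(t)
    return np.array([r*np.cos(j1)-e*np.sin(j1),r*np.sin(j1)+e*np.cos(j1),z])
f=lambda x:np.r_[np.concatenate([fk(x,a)-b for a,b in C]),1e-3*(x-[.43,.4,.2,.25,.118,0,0])]
x=least_squares(f,[.4,.4,.2,.25,.118,0,0]).x;print(x.round(3),np.abs(f(x)[:3*len(C)]).reshape(-1,3).max(1))
for L in (25,28,30,32,35,40):
    T,p=pushpose(8.5,0,L,oy=-.239)
    g=lambda v:np.r_[fk(x,[v[0],v[1],v[2],0,np.pi-np.deg2rad(L)-v[1]-v[2]])-p]
    r=least_squares(g,[-.4,.5,2.]);v=r.x;print(L,v,"j5",np.pi-np.deg2rad(L)-v[1]-v[2],np.abs(r.fun).max())
E
python3 kin2.py
```

```text
[ 0.537  0.351  0.13   0.185  0.118  0.103 -0.   ] [1.81540725e-04 9.92195955e-05 1.82409164e-04 4.49226930e-04]
25 [-0.40445948  0.59006889  1.76845011] j5 0.3467413329854183 9.630460318099665e-11
28 [-0.40748717  0.59093866  1.80486442] j5 0.25709738290717765 1.0873524303178783e-11
30 [-0.4094589   0.59298234  1.82867295] j5 0.19633858821611994 4.911882012237356e-11
32 [-0.41138933  0.5962467   1.85206981] j5 0.13477078152562494 1.2239309565842404e-10
35 [-0.41420028  0.60351983  1.88631662] j5 0.04089096942152781 3.05893421703729e-10
40 [-0.4186319   0.62227448  1.9408092 ] j5 -0.11962272132802299 8.351067615208763e-10
```

```bash
cat > ik.py <<'E'
from h import *
from scipy.optimize import least_squares
L1,L2,h,D,e,b=.537,.351,.130,.185,.118,.103
def ik(T,p):
    zt=T.as_matrix()[:,2];xt=T.as_matrix()[:,0]
    w=np.asarray(p)-D*zt
    r=np.sqrt(w[0]**2+w[1]**2-e**2);j1=np.arctan2(w[1],w[0])-np.arctan2(e,r)
    Le=np.hypot(L2,b);phi=np.arctan2(b,L2) # forearm eff angle a-... 
    Z=w[2]-h;d=np.hypot(r,Z);ck=(d*d-L1**2-Le**2)/(2*L1*Le)
    k=np.arccos(ck);j2=np.arctan2(r,Z)-np.arctan2(Le*np.sin(k),L1+Le*np.cos(k))
    a=j2+k-phi
    ok=[]
    for a in (j2+k-phi,j2+k+phi):
        rr=L1*np.sin(j2)+L2*np.sin(a)+b*np.cos(a)
        ok.append((abs(rr-r),a))
    a=min(ok)[1]
    u=np.array([np.cos(j1),np.sin(j1),0]);ez=np.array([0,0,1.])
    f=np.sin(a)*u+np.cos(a)*ez; n=np.cos(a)*u-np.sin(a)*ez; s=np.cross(f,n)
    j5=np.arccos(f@zt); j4=np.arctan2(zt@s,zt@n)
    return np.array([j1,j2,a-j2,j4,j5]),min(ok)[0]
E
python3 - <<'E'
from ik import *
s=get_state();print(ik(rot(s["tool_rot"]),s["ee_pos"]),s["joints"].round(3))
for Lf in (22,25,28,30,33):
  print(Lf)
  for i in range(11,25,1):
    y=np.linspace(-49.7,8.5,25)[i]; f=i/24; L=18+(Lf-18)*(i-11)/13
    T,p=pushpose(y,0,L,oy=-.245+0.006*f); q,er=ik(T,p)
    if i%2==0:print(i,q.round(3),round(er,5))
E
```

```text
(array([-0.41215895,  0.45515624,  2.04157037,  0.01281379,  0.31758134]), np.float64(0.0)) [-0.411  0.456  2.041  0.011  0.317  1.553]
22
12 [-0.423  0.469  2.021  0.061  0.333] 0.0
14 [-0.443  0.486  1.98   0.158  0.354] 0.0
16 [-0.458  0.505  1.934  0.24   0.383] 0.0
18 [-0.469  0.525  1.886  0.307  0.418] 0.0
20 [-0.475  0.547  1.834  0.359  0.458] 0.0
22 [-0.477  0.57   1.78   0.401  0.502] 0.0
24 [-0.476  0.594  1.724  0.433  0.549] 0.0
25
12 [-0.423  0.469  2.024  0.063  0.326] 0.0
14 [-0.445  0.486  1.988  0.174  0.334] 0.0
16 [-0.462  0.505  1.949  0.279  0.351] 0.0
18 [-0.474  0.525  1.906  0.371  0.378] 0.0
20 [-0.483  0.546  1.86   0.448  0.411] 0.0
22 [-0.488  0.569  1.811  0.509  0.452] 0.0
24 [-0.49   0.592  1.76   0.557  0.497] 0.0
28
12 [-0.423  0.469  2.027  0.065  0.319] 0.0
14 [-0.446  0.486  1.997  0.192  0.314] 0.0
16 [-0.465  0.505  1.964  0.326  0.321] 0.0
18 [-0.48   0.525  1.927  0.451  0.339] 0.0
20 [-0.492  0.547  1.886  0.559  0.369] 0.0
22 [-0.5    0.569  1.842  0.645  0.407] 0.0
24 [-0.506  0.594  1.795  0.71   0.453] 0.0
30
12 [-0.423  0.469  2.029  0.067  0.315] 0.0
14 [-0.447  0.486  2.003  0.206  0.301] 0.0
16 [-0.467  0.505  1.973  0.363  0.3  ] 0.0
18 [-0.484  0.526  1.94   0.516  0.315] 0.0
20 [-0.498  0.547  1.903  0.649  0.343] 0.0
22 [-0.508  0.571  1.862  0.753  0.383] 0.0
24 [-0.516  0.596  1.818  0.829  0.431] 0.0
33
12 [-0.424  0.469  2.032  0.069  0.308] 0.0
14 [-0.448  0.486  2.012  0.229  0.281] 0.0
16 [-0.47   0.506  1.988  0.429  0.271] 0.0
18 [-0.49   0.527  1.96   0.636  0.281] 0.0
20 [-0.507  0.55   1.928  0.812  0.311] 0.0
22 [-0.521  0.575  1.892  0.942  0.356] 0.0
24 [-0.531  0.601  1.851  1.029  0.411] 0.0
```

Run:
```python
from ik import *
s=get_state()
for i in range(12,24):
    y=np.linspace(-49.7,8.5,25)[i]-.2; f=i/24; L=18+(31-18)*(i-11)/13
    T,p=pushpose(y,0,L,oy=-.245+0.006*f); print(i,round(y,1),rel(T,p,s).round(1))
```

```text
12 -20.8 [ 0.6  0.2  0.5  0.7  0.2 -2.2]
13 -18.4 [ 1.4  0.4  0.9  1.5  1.2 -4.4]
14 -16.0 [ 2.3  0.5  1.2  2.4  2.2 -6.7]
15 -13.5 [ 3.2  0.6  1.6  3.3  3.2 -9. ]
16 -11.1 [  4.    0.7   2.    4.2   4.2 -11.2]
17 -8.7 [  4.9   0.8   2.4   5.2   5.2 -13.4]
18 -6.2 [  5.8   0.8   2.7   6.2   6.2 -15.6]
19 -3.8 [  6.6   0.8   3.1   7.3   7.2 -17.8]
20 -1.4 [  7.5   0.7   3.5   8.4   8.1 -20. ]
21 1.0 [  8.4   0.6   3.8   9.5   9.1 -22.2]
22 3.5 [  9.3   0.5   4.2  10.7  10.  -24.3]
23 5.9 [ 10.1   0.4   4.6  11.9  11.  -26.4]
```

play_rows(
  plan=[
    {"jaw": 1,"tx": 0.6,"ty": 0.2,"tz": 0.5,"rx": 0.7,"ry": 0.2,"rz": -2.2},
    {"jaw": 1,"tx": 1.4,"ty": 0.4,"tz": 0.9,"rx": 1.5,"ry": 1.2,"rz": -4.4},
    {"jaw": 1,"tx": 2.3,"ty": 0.5,"tz": 1.2,"rx": 2.4,"ry": 2.2,"rz": -6.7},
    {"jaw": 1,"tx": 3.2,"ty": 0.6,"tz": 1.6,"rx": 3.3,"ry": 3.2,"rz": -9.0},
    {"jaw": 1,"tx": 4.0,"ty": 0.7,"tz": 2.0,"rx": 4.2,"ry": 4.2,"rz": -11.2},
    {"jaw": 1,"tx": 4.9,"ty": 0.8,"tz": 2.4,"rx": 5.2,"ry": 5.2,"rz": -13.4},
    {"jaw": 1,"tx": 5.8,"ty": 0.8,"tz": 2.7,"rx": 6.2,"ry": 6.2,"rz": -15.6},
    {"jaw": 1,"tx": 6.6,"ty": 0.8,"tz": 3.1,"rx": 7.3,"ry": 7.2,"rz": -17.8},
    {"jaw": 1,"tx": 7.5,"ty": 0.7,"tz": 3.5,"rx": 8.4,"ry": 8.1,"rz": -20},
    {"jaw": 1,"tx": 8.4,"ty": 0.6,"tz": 3.8,"rx": 9.5,"ry": 9.1,"rz": -22.2},
    {"jaw": 1,"tx": 9.0,"ty": 0.5,"tz": 4.1,"rx": 10.3,"ry": 9.7,"rz": -23.6},
    {"jaw": 1,"tx": 9.3,"ty": 0.5,"tz": 4.2,"rx": 10.7,"ry": 10,"rz": -24.3},
  ],
)

```text
clock: 4.45
ee_pos: [0.5284, -0.1055, 0.0861]
tool_rot: [-0.008, 0.968, 0.03, 0.251]
wrist_force: [-0.8, 0.1, -0.5]
grip_width: 0.002
```

```bash
python3 chk.py b side scene wrist
python3 - <<'E'
from h import *
s=get_state();R0=rot(s["tool_rot"]);c=s["ee_pos"]+R0.apply([.011,0,.073]);print("front corner",c)
a=np.deg2rad(YAW);v=c[:2]-ORG;print("sampler",[np.cos(a)*v[0]+np.sin(a)*v[1],-np.sin(a)*v[0]+np.cos(a)*v[1]])
for y,g in ((5,0),(6.5,0),(7.5,0),(8.5,0),(8.5,-.004),(8.5,-.008)):
    T,p=pushpose(y,g,31,oy=-.239); print(y,rel(T,p,s).round(2))
E
```

```text
4.45 [-0.511  0.57   1.871  0.81   0.373  0.284] [ 0.5284 -0.1055  0.0861] [-0.8  0.1 -0.5]
side caps []
scene caps []
front corner [ 0.5729864  -0.10275208  0.02745619]
sampler [np.float64(-0.05026689488187129), np.float64(-0.09607749121910018)]
5 [ 0.2   0.16  0.46  0.77  1.97 -1.4 ]
6.5 [ 0.76  0.33  0.77  1.52  1.96 -2.7 ]
7.5 [ 1.13  0.44  0.97  2.02  1.96 -3.56]
8.5 [ 1.5   0.54  1.18  2.52  1.96 -4.43]
8.5 [ 1.85  0.51  1.37  2.52  1.96 -4.43]
8.5 [ 2.2   0.47  1.57  2.52  1.96 -4.43]
```

View pics/side_b.png

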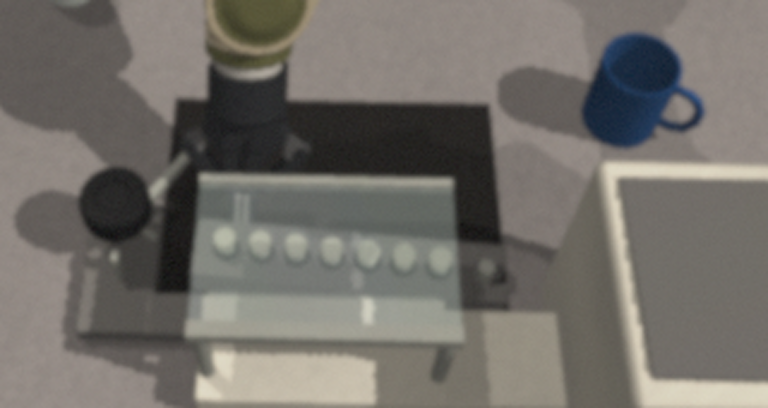

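View pics/scene_b.png

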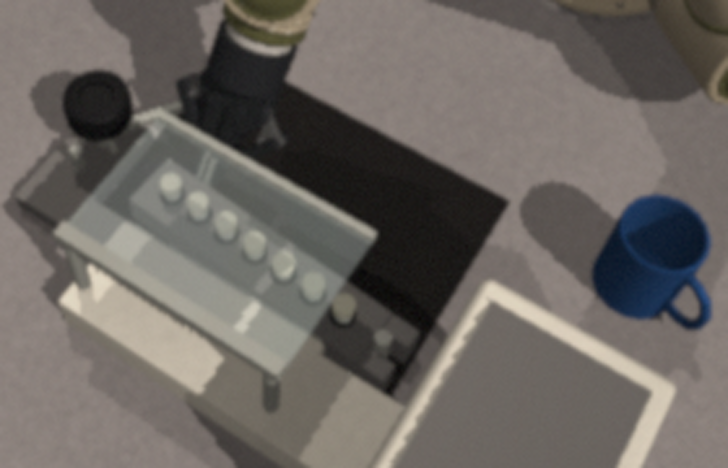

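View pics/wrist_b.png

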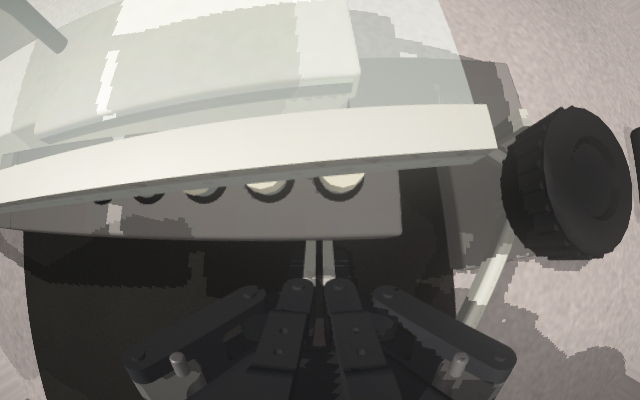

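play_rows(
  plan=[
    {"jaw": 1,"tx": 0.2,"ty": 0.15,"tz": 0.45,"rx": 0.8,"ry": 1.9,"rz": -1.4},
    {"jaw": 1,"tx": 0.5,"ty": 0.25,"tz": 0.6,"rx": 1.1,"ry": 1.9,"rz": -2.0},
    {"jaw": 1,"tx": 0.8,"ty": 0.3,"tz": 0.8,"rx": 1.5,"ry": 1.9,"rz": -2.7},
    {"jaw": 1,"tx": 1.0,"ty": 0.4,"tz": 0.9,"rx": 1.8,"ry": 1.9,"rz": -3.2},
    {"jaw": 1,"tx": 1.15,"ty": 0.45,"tz": 1.0,"rx": 2.0,"ry": 1.9,"rz": -3.6},
    {"jaw": 1,"tx": 1.3,"ty": 0.5,"tz": 1.05,"rx": 2.2,"ry": 1.9,"rz": -4.0},
    {"jaw": 1,"tx": 1.3,"ty": 0.5,"tz": 1.05,"rx": 2.2,"ry": 1.9,"rz": -4.0},
  ],
)

```text
clock: 5.18
ee_pos: [0.5451, -0.1095, 0.0831]
tool_rot: [-0.018, 0.961, 0.067, 0.266]
wrist_force: [-0.5, 0.2, -0.2]
grip_width: -0.0
```

```bash
python3 chk.py c wrist
cat > rp.py <<'E'
from h import *
s=get_state();R0=rot(s["tool_rot"]);c=s["ee_pos"]+R0.apply([.011,0,.073])
a=np.deg2rad(YAW);v=c[:2]-ORG;print("corner z",c[2],"sampler",np.cos(a)*v[0]+np.sin(a)*v[1],-np.sin(a)*v[0]+np.cos(a)*v[1])
ex=np.array([np.cos(a),np.sin(a),0]);print("1cm sampler +x in tool cm",R0.inv().apply(ex).round(3),"z up",R0.inv().apply([0,0,1]).round(3))
for y,g in ((8.5,0),(8.5,-.004),(8.5,-.008)):
    T,p=pushpose(y,g,31,oy=-.239); print(y,rel(T,p,s).round(2))
E
python3 rp.py
```

```text
5.1833 [-0.52   0.596  1.835  0.895  0.414  0.132] [ 0.5451 -0.1095  0.0831] [-0.5  0.2 -0.2]
corner z 0.02611199607565494 sampler -0.03197153089596431 -0.09912934323214535
1cm sampler +x in tool cm [ 0.858 -0.009  0.514] z up [ 0.514  0.001 -0.858]
8.5 [ 0.17  0.05  0.12  0.33  0.07 -0.42]
8.5 [ 0.51  0.05  0.33  0.33  0.07 -0.42]
8.5 [ 0.86  0.05  0.53  0.33  0.07 -0.42]
```

View pics/wrist_c.png

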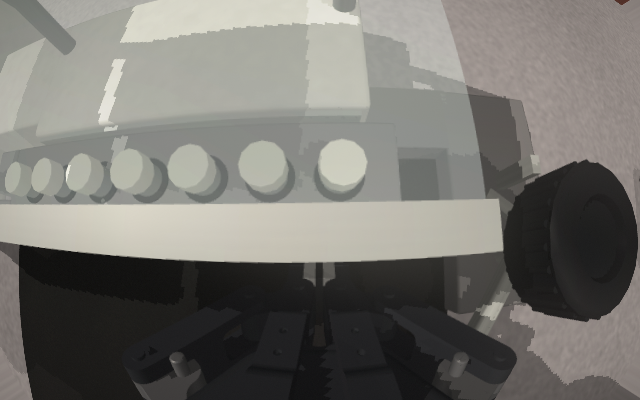

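play_rows(
  plan=[
    {"jaw": 1,"tx": 0.15,"ty": 0.05,"tz": 0.1,"rx": 0.3,"ry": 0,"rz": -0.4},
    {"jaw": 1,"tx": 0.3,"ty": 0.05,"tz": 0.2,"rx": 0.3,"ry": 0,"rz": -0.4},
    {"jaw": 1,"tx": 0.45,"ty": 0.05,"tz": 0.28,"rx": 0.3,"ry": 0,"rz": -0.4},
  ],
)

```text
clock: 5.48
ee_pos: [0.5489, -0.1095, 0.0828]
tool_rot: [-0.019, 0.961, 0.071, 0.265]
wrist_force: [-33.7, -9.8, 19.2]
grip_width: -0.0
```

```bash
python3 chk.py d;python3 rp.py
```

```text
5.4833 [-0.516  0.6    1.823  0.877  0.422  0.148] [ 0.5489 -0.1095  0.0828] [-33.7  -9.8  19.2]
corner z 0.025739634973647008 sampler -0.028251535634084585 -0.0992252650725023
1cm sampler +x in tool cm [ 0.859 -0.001  0.512] z up [ 0.512  0.    -0.859]
8.5 [-0.15  0.   -0.1   0.05  0.2  -0.03]
8.5 [ 0.2   0.    0.11  0.05  0.2  -0.03]
8.5 [ 0.54  0.    0.31  0.05  0.2  -0.03]
```

Contact at 34 N with the finger corner at sampler x ≈ −28 mm (the loaded face should be at −30), so the rack is at the wall. I'll back straight out.

play_rows(
  plan=[
    {"jaw": 1,"tx": -0.25,"ty": 0,"tz": -0.15,"rx": 0,"ry": 0,"rz": 0},
    {"jaw": 1,"tx": -0.9,"ty": 0,"tz": -0.5,"rx": 0,"ry": 0,"rz": 0},
    {"jaw": 1,"tx": -2.6,"ty": 0,"tz": -1.5,"rx": 0,"ry": 0,"rz": 0},
    {"jaw": 1,"tx": -5.2,"ty": 0,"tz": -3.1,"rx": 0,"ry": 0,"rz": 0},
    {"jaw": 1,"tx": -6.4,"ty": 0,"tz": -6.4,"rx": 0,"ry": 0,"rz": 0},
    {"jaw": 1,"tx": -6.4,"ty": 0,"tz": -10.0,"rx": 0,"ry": 0,"rz": 0},
    {"jaw": 1,"tx": -6.4,"ty": 0,"tz": -13.5,"rx": 0,"ry": 0,"rz": 0},
  ],
)

```text
clock: 6.07
ee_pos: [0.4249, -0.1278, 0.1663]
tool_rot: [-0.02, 0.962, 0.07, 0.263]
wrist_force: [0.8, -0.9, 0.9]
grip_width: 0.0
```

```bash
python3 chk.py e side scene wrist
```

```text
6.0667 [-0.736  0.302  2.035  0.783  0.592  0.073] [ 0.4249 -0.1278  0.1663] [ 0.8 -0.9  0.9]
side caps []
scene caps []
```

View pics/side_e.png

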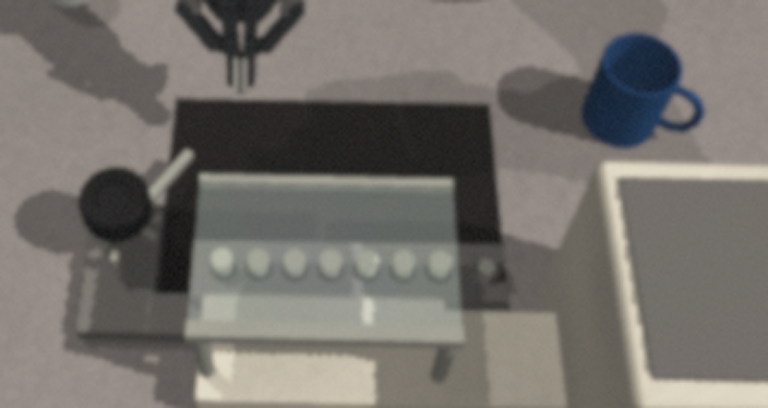

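View pics/scene_e.png

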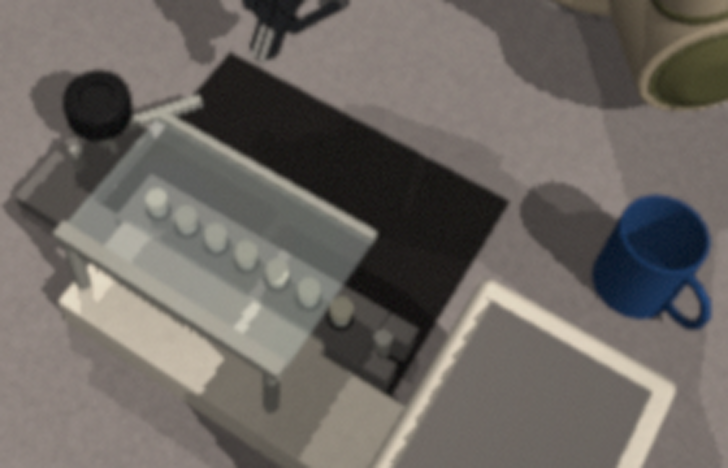

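View pics/wrist_e.png

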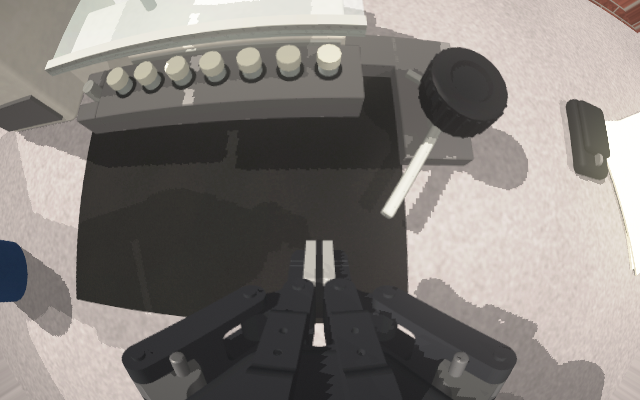

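Run:
```python
from h import *
D={n:snapshot(n) for n in("side","scene")}
for n,pts in {"side":[(190+222/2.4,160+260/2.4),(190+440/2.4,160+260/2.4)],"scene":[(220+157/2.6,160+201/2.6),(220+341/2.6,160+310/2.6)]}.items():
    q=np.array([pix2world(D[n],*p,.064)[:2] for p in pts])
    a=np.deg2rad(YAW);R=np.array([[np.cos(a),-np.sin(a)],[np.sin(a),np.cos(a)]])
    print(n,q*1000,"sampler",(q-ORG)@R*1000,"az",np.rad2deg(np.arctan2(*(q[1]-q[0])[::-1]))-90)
    c=D[n]
s=get_state();w=snapshot("wrist");R0=rot(s["tool_rot"]);M=w["mount"]
def wray(u,v):
    K=w["mtx"];dx,dy=u-K[0,2],v-K[1,2];r=np.hypot(dx,dy);th=r/K[0,0]
    return np.array([dx/r*np.sin(th),dy/r*np.sin(th),np.cos(th)])
def wp(u,v,z):
    r=R0.apply(M[:3,:3]@wray(u,v));c=s["ee_pos"]+R0.apply(M[:3,3]);return (c+r*(z-c[2])/r[2])
def S(p):
    return ((p[:2]-ORG)@R*1000).round(1)
for p,z in [((363,83),.04),((84,105),.04),((365,118),.0),((330,50),.064),((214,63),.064),((389,214),.034),((432,130),.034)]: print(p,z,wp(*p,z).round(4),S(wp(*p,z)))
cv2.imwrite("pics/wcrop.png",cv2.resize(w["color"][20:240,60:520,::-1],None,fx=1.7,fy=1.7,interpolation=cv2.INTER_CUBIC))
```

```text
side [[ 627.17234738 -105.08814077]
 [ 591.17703556   94.74413445]] sampler [[   2.97857439 -106.39708218]
 [  -3.08426908   96.56065387]] az 10.211056087539802
scene [[ 624.55642729 -102.33939973]
 [ 591.93710295   97.06134681]] sampler [[   0.79767772 -103.29187608]
 [  -1.99004459   98.74006854]] az 9.290541252768307
(363, 83) 0.04 [ 0.6123 -0.1375  0.04  ] [ -16.5 -136.3]
(84, 105) 0.04 [0.5687 0.1472 0.04  ] [-17.6 151.7]
(365, 118) 0.0 [ 0.5986 -0.146   0.    ] [ -31.3 -142.6]
(330, 50) 0.064 [ 0.6249 -0.1063  0.064 ] [   0.6 -107.3]
(214, 63) 0.064 [ 0.6024 -0.012   0.064 ] [ -7.8 -10.7]
(389, 214) 0.034 [ 0.5033 -0.1704  0.034 ] [-129.2 -152.7]
(432, 130) 0.034 [ 0.5812 -0.2025  0.034 ] [ -56.8 -195.9]
```

View pics/wcrop.png

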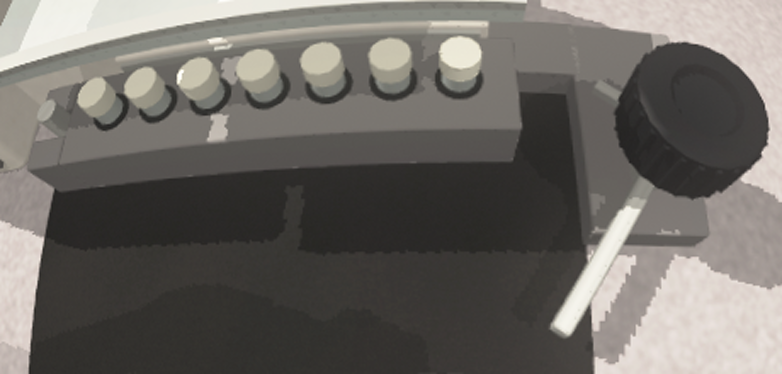

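Run:
```python
from ik import *
s=get_state();print(samp(-.043,-.21))
T=toolrot(35);w=np.array([.597,-.2125])
print(rel(T,[*w,.26]),ik(T,[*w,.26]),ik(T,[*w,.144]))
```

```text
[ 0.59701229 -0.21434914]
[ 18.26  10.9   -0.14   7.12 -30.22 -25.9 ] (array([-5.29266097e-01,  5.58956584e-01,  1.11995560e+00, -6.97964686e-18,
        1.46268047e+00]), np.float64(1.1102230246251565e-16)) (array([-0.5292661 ,  0.66754253,  1.27247376,  0.        ,  1.20157636]), np.float64(1.1102230246251565e-16))
```

play_rows(
  plan=[
    {"jaw": 1,"tx": 2.0,"ty": 0,"tz": -3.4,"rx": 0,"ry": 0,"rz": 0},
    {"jaw": 1,"tx": 4.1,"ty": 0,"tz": -6.9,"rx": 0,"ry": 0,"rz": 0},
    {"jaw": 0,"tx": 6.5,"ty": 1.8,"tz": -5.8,"rx": 1.2,"ry": -5.0,"rz": -4.3},
    {"jaw": 0,"tx": 8.8,"ty": 3.6,"tz": -4.6,"rx": 2.4,"ry": -10.1,"rz": -8.6},
    {"jaw": 0,"tx": 11.2,"ty": 5.5,"tz": -3.5,"rx": 3.6,"ry": -15.1,"rz": -13},
    {"jaw": 0,"tx": 13.5,"ty": 7.3,"tz": -2.4,"rx": 4.7,"ry": -20.1,"rz": -17.3},
    {"jaw": 0,"tx": 15.9,"ty": 9.1,"tz": -1.3,"rx": 5.9,"ry": -25.2,"rz": -21.6},
    {"jaw": 0,"tx": 18.3,"ty": 10.9,"tz": -0.1,"rx": 7.1,"ry": -30.2,"rz": -25.9},
    {"jaw": 0,"tx": 18.3,"ty": 10.9,"tz": -0.1,"rx": 7.1,"ry": -30.2,"rz": -25.9},
    {"jaw": 0,"tx": 18.3,"ty": 10.9,"tz": -0.1,"rx": 7.1,"ry": -30.2,"rz": -25.9},
  ],
)

```text
clock: 7.2
ee_pos: [0.5996, -0.2121, 0.2563]
tool_rot: [-0.002, 0.953, 0.302, -0.001]
wrist_force: [-0.2, 1.1, -0.2]
grip_width: 1.0
```

```bash
python3 chk.py f wrist
python3 - <<'E'
from ik import *
s=get_state()
T=toolrot(35);w=np.array([.597,-.213])
print(rel(T,[*w,.144]))
E
```

```text
7.2 [-5.260e-01  5.670e-01  1.116e+00  1.000e-03  1.462e+00  4.320e-01] [ 0.5996 -0.2121  0.2563] [-0.2  1.1 -0.2]
[-0.16  0.07 11.32 -0.2   0.02  0.06]
```

View pics/wrist_f.png

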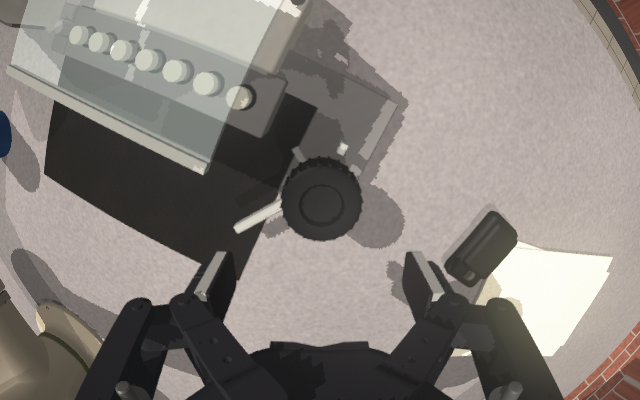

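```bash
cat > wm.py <<'E'
from ik import *
def wpt(s,w,u,v,z):
    R0=rot(s["tool_rot"]);M=w["mount"];K=w["mtx"];dx,dy=u-K[0,2],v-K[1,2];r=np.hypot(dx,dy);th=r/K[0,0]
    r=R0.apply(M[:3,:3]@np.array([dx/r*np.sin(th),dy/r*np.sin(th),np.cos(th)]));c=s["ee_pos"]+R0.apply(M[:3,3]);return (c+r*(z-c[2])/r[2])
E
python3 - <<'E'
from wm import *
s=get_state();w=snapshot("wrist")
g=w["color"].max(-1)
m=(g<48).astype(np.uint8);m[:150]=0;m[250:]=0;m[:,:270]=0;m[:,375:]=0
v,u=np.nonzero(cv2.morphologyEx(m,cv2.MORPH_OPEN,np.ones((5,5))));print(len(u),u.min(),u.max(),v.min(),v.max())
print("ring",wpt(s,w,321.5,204,.1),"blob ext",[wpt(s,w,a,b,.1).round(4) for a,b in [(281,200),(361,200),(321,157),(321,240)]])
p=wpt(s,w,299,153,.067);i=wpt(s,w,343,149,.06);print("ptr",p,"idx",i)
for c in (np.array([.597,-.213]),):
    for q in (p,i): print(np.rad2deg(np.arctan2(q[1]-c[1],q[0]-c[0])),np.hypot(*(q[:2]-c)))
cv2.imwrite("pics/wf.png",cv2.resize(w["color"][120:260,220:420,::-1],None,fx=3.5,fy=3.5,interpolation=cv2.INTER_CUBIC))
E
```

```text
1159 270 348 150 196
ring [ 0.59688864 -0.21345399  0.1       ] blob ext [array([ 0.5813, -0.1855,  0.1   ]), array([ 0.6175, -0.237 ,  0.1   ]), array([ 0.6275, -0.1914,  0.1   ]), array([ 0.5706, -0.2315,  0.1   ])]
ptr [ 0.61374084 -0.17814272  0.067     ] idx [ 0.63749448 -0.20812849  0.06      ]
64.34650490424669 0.038668927246871855
6.859750452267339 0.040786446273889644
```

View pics/wf.png

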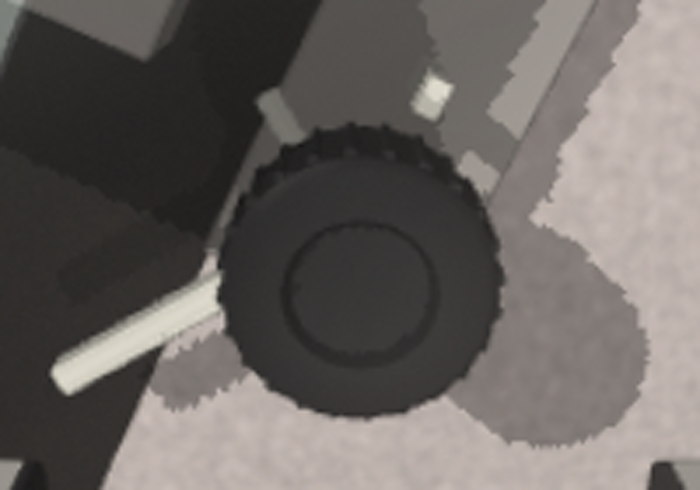

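play_rows(
  plan=[
    {"jaw": 0,"tx": -0.1,"ty": 0.1,"tz": 3,"rx": -0.2,"ry": 0,"rz": 0},
    {"jaw": 0,"tx": -0.15,"ty": 0.1,"tz": 6.5,"rx": -0.2,"ry": 0,"rz": 0},
    {"jaw": 0,"tx": -0.15,"ty": 0.1,"tz": 9.5,"rx": -0.2,"ry": 0,"rz": 0},
    {"jaw": 0,"tx": -0.15,"ty": 0.1,"tz": 11.2,"rx": -0.2,"ry": 0,"rz": 0},
    {"jaw": 0,"tx": -0.15,"ty": 0.1,"tz": 11.2,"rx": -0.2,"ry": 0,"rz": 0},
  ],
)

```text
clock: 7.72
ee_pos: [0.5942, -0.212, 0.1424]
tool_rot: [-0.003, 0.954, 0.3, -0.002]
wrist_force: [-0.4, 0.2, -0.1]
grip_width: 0.999
```

```bash
python3 chk.py g wrist
python3 - <<'E'
from ik import *
T=toolrot(35);w=np.array([.597,-.2134])
print(rel(T,[*w,.144]))
E
```

```text
7.7167 [-0.53   0.668  1.279  0.     1.202  0.43 ] [ 0.5942 -0.212   0.1424] [-0.4  0.2 -0.1]
[ 0.09  0.17  0.1  -0.16  0.07 -0.02]
```

View pics/wrist_g.png

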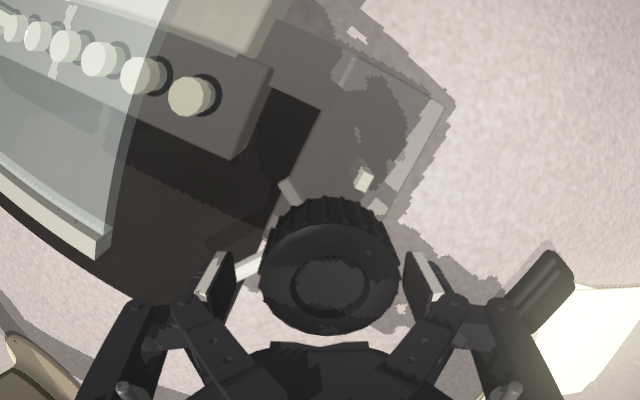

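play_rows(
  newtons=40,
  plan=[
    {"jaw": 0,"tx": 0.1,"ty": 0.15,"tz": 0.0,"rx": 0,"ry": 0,"rz": 0},
    {"jaw": 0.4,"tx": 0.1,"ty": 0.15,"tz": 0.0,"rx": 0,"ry": 0,"rz": 0},
    {"jaw": 0.6,"tx": 0.1,"ty": 0.15,"tz": 0.0,"rx": 0,"ry": 0,"rz": 0},
    {"jaw": 0.6,"tx": 0.1,"ty": 0.15,"tz": 0.0,"rx": 0,"ry": 0,"rz": 0},
    {"jaw": 0.6,"tx": 0.1,"ty": 0.15,"tz": 0.0,"rx": 0,"ry": 0,"rz": 0},
  ],
)

```text
clock: 8.18
ee_pos: [0.598, -0.2144, 0.1476]
tool_rot: [0.002, 0.954, 0.3, 0.001]
wrist_force: [2.0, -4.0, 6.0]
grip_width: 0.73
```

```bash
python3 chk.py h wrist
python3 - <<'E'
from ik import *
s=get_state();print(s["ft_torque"],s["grip_width"])
w=np.array([.597,-.2134])
for a in (35,-10,-19,-20.5):print(rel(toolrot(a),[*w,.144]))
E
```

```text
8.1833 [-5.300e-01  6.660e-01  1.265e+00 -1.000e-03  1.207e+00  4.310e-01] [ 0.598  -0.2144  0.1476] [ 2. -4.  6.]
[-0.60189006 -0.19865958  0.04832845] 0.7325773970818316
[-0.03 -0.14  0.37  0.22 -0.06 -0.03]
[-3.000e-02 -1.400e-01  3.700e-01  1.800e-01 -1.400e-01  4.497e+01]
[-3.000e-02 -1.400e-01  3.700e-01  1.700e-01 -1.600e-01  5.397e+01]
[-3.000e-02 -1.400e-01  3.700e-01  1.700e-01 -1.600e-01  5.547e+01]
```

View pics/wrist_h.png

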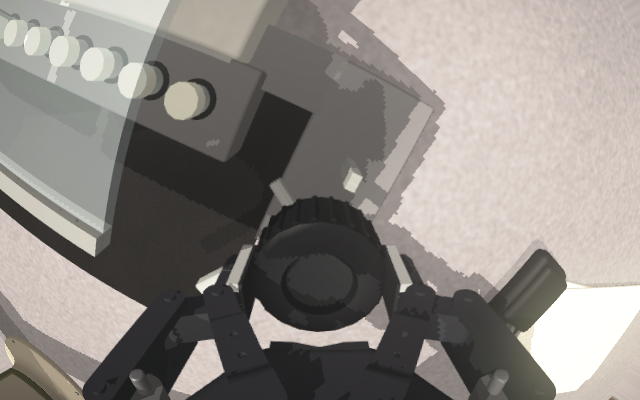

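play_rows(
  plan=[
    {"jaw": 0.6,"tx": 0,"ty": 0,"tz": 0,"rx": 0,"ry": 0,"rz": 4},
    {"jaw": 0.6,"tx": 0,"ty": 0,"tz": 0,"rx": 0,"ry": 0,"rz": 9},
    {"jaw": 0.6,"tx": 0,"ty": 0,"tz": 0,"rx": 0,"ry": 0,"rz": 14},
    {"jaw": 0.6,"tx": 0,"ty": 0,"tz": 0,"rx": 0,"ry": 0,"rz": 19},
    {"jaw": 0.6,"tx": 0,"ty": 0,"tz": 0,"rx": 0,"ry": 0,"rz": 24},
    {"jaw": 0.6,"tx": 0,"ty": 0,"tz": 0,"rx": 0,"ry": 0,"rz": 29},
    {"jaw": 0.6,"tx": 0,"ty": 0,"tz": 0,"rx": 0,"ry": 0,"rz": 34},
    {"jaw": 0.6,"tx": 0,"ty": 0,"tz": 0,"rx": 0,"ry": 0,"rz": 39},
    {"jaw": 0.6,"tx": 0,"ty": 0,"tz": 0,"rx": 0,"ry": 0,"rz": 44},
    {"jaw": 0.6,"tx": 0,"ty": 0,"tz": 0,"rx": 0,"ry": 0,"rz": 48},
    {"jaw": 0.6,"tx": 0,"ty": 0,"tz": 0,"rx": 0,"ry": 0,"rz": 50},
    {"jaw": 0.6,"tx": 0,"ty": 0,"tz": 0,"rx": 0,"ry": 0,"rz": 50},
  ],
)

```text
clock: 9.23
ee_pos: [0.5982, -0.2159, 0.1478]
tool_rot: [0.002, 0.991, -0.132, 0.003]
wrist_force: [2.4, -8.6, -7.3]
grip_width: 0.727
```

```bash
python3 chk.py i wrist side scene
python3 - <<'E'
from wm import *
s=get_state();w=snapshot("wrist");print(s["grip_width"],np.rad2deg(np.arctan2(*rot(s["tool_rot"]).as_matrix()[1::-1,0])))
cv2.imwrite("pics/wi.png",cv2.resize(w["color"][120:340,200:450,::-1],None,fx=2.7,fy=2.7,interpolation=cv2.INTER_CUBIC))
E
```

```text
9.2333 [-0.532  0.666  1.264 -0.003  1.205  1.305] [ 0.5982 -0.2159  0.1478] [ 2.4 -8.6 -7.3]
side caps []
scene caps []
0.7294252046107017 -15.084856839651408
```

View pics/wi.png

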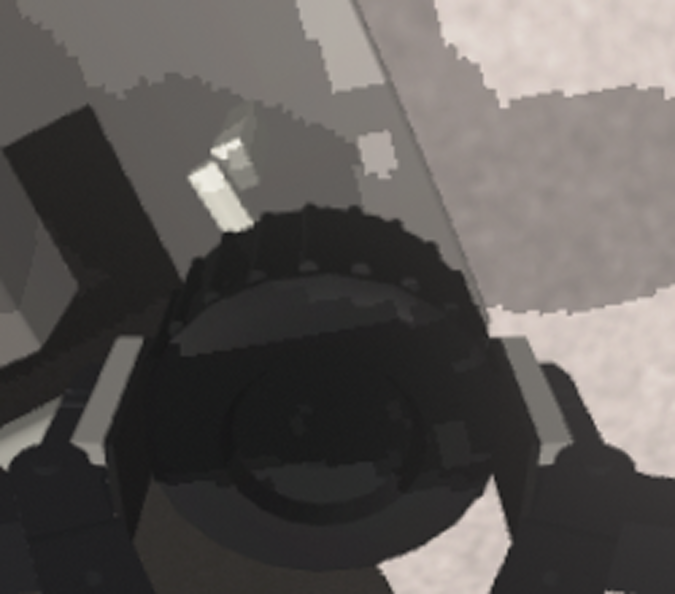

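View pics/side_i.png

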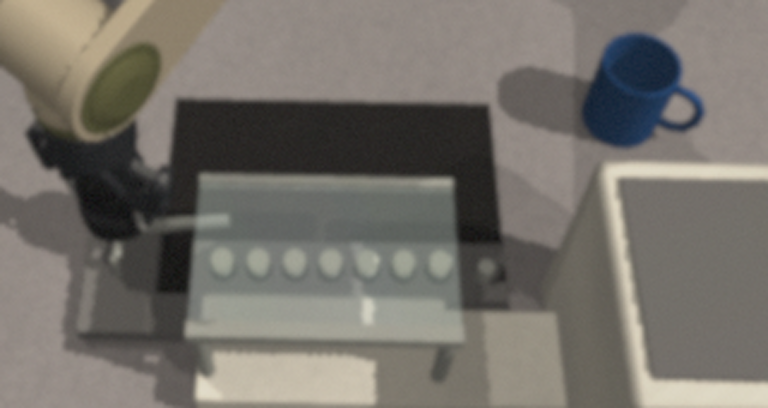

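Run:
```python
from wm import *
s=get_state();w=snapshot("wrist")
P=lambda x,y,z:wpt(s,w,200+x/2.7,120+y/2.7,z)
po=P(202,170,.067);pi=P(240,226,.067);ix=P(230,153,.060);c=np.array([.5972,-.2138])
az=lambda v:np.rad2deg(np.arctan2(v[1],v[0]))
print(po,pi,ix);print("ptr axis",az(po-pi),"from c",az(po[:2]-c),az(pi[:2]-c),np.hypot(*(po[:2]-c)));print("idx",az(ix[:2]-c),np.hypot(*(ix[:2]-c)))
```

```text
[ 0.64106101 -0.2026782   0.067     ] [ 0.62826764 -0.20641831  0.067     ] [ 0.64117193 -0.2075952   0.06      ]
ptr axis 16.296152369196182 from c 14.22855276430258 13.365677384461552 0.04524911397177117
idx 8.031869321290356 0.04440755022084034
```

View pics/scene_i.png

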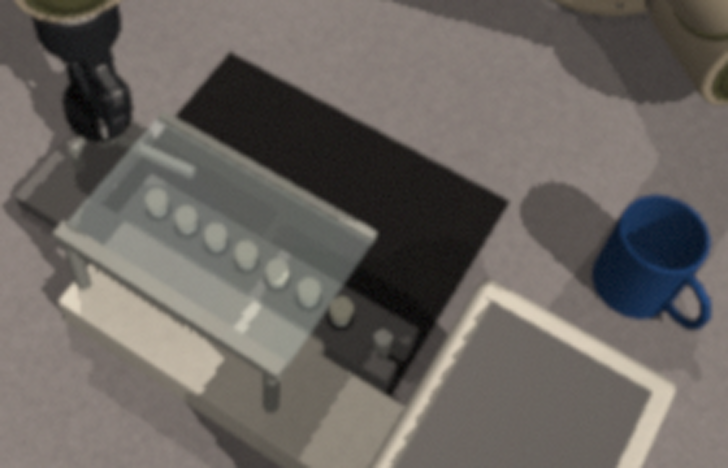

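play_rows(
  plan=[
    {"jaw": 0.6,"tx": 0,"ty": 0,"tz": 0,"rx": 0,"ry": 0,"rz": 2},
    {"jaw": 0.6,"tx": 0,"ty": 0,"tz": 0,"rx": 0,"ry": 0,"rz": 4},
    {"jaw": 0.6,"tx": 0,"ty": 0,"tz": 0,"rx": 0,"ry": 0,"rz": 6},
    {"jaw": 0.6,"tx": 0,"ty": 0,"tz": 0,"rx": 0,"ry": 0,"rz": 6.3},
    {"jaw": 0.6,"tx": 0,"ty": 0,"tz": 0,"rx": 0,"ry": 0,"rz": 6.3},
  ],
)

```text
clock: 9.9
ee_pos: [0.5982, -0.2162, 0.1478]
tool_rot: [0.002, 0.983, -0.185, 0.003]
wrist_force: [1.4, -3.2, -5.4]
grip_width: 0.731
```

Run:
```python
from wm import *
s=get_state();w=snapshot("wrist");print(s["clock"],s["wrist_force"],np.rad2deg(np.arctan2(*rot(s["tool_rot"]).as_matrix()[1::-1,0])))
cv2.imwrite("pics/wj.png",cv2.resize(w["color"][140:240,240:360,::-1],None,fx=6,fy=6,interpolation=cv2.INTER_CUBIC))
```

```text
9.9 [ 1.44596502 -3.17465157 -5.42793978] -21.368894720519815
```

View pics/wj.png

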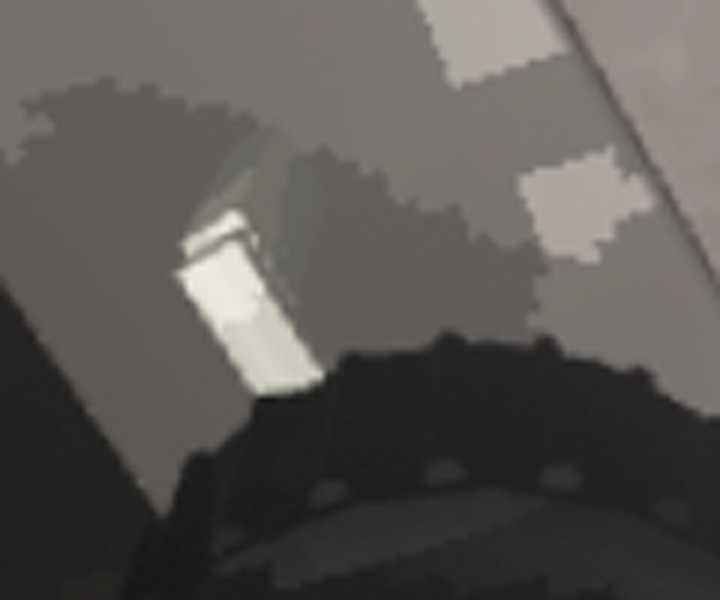

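Run:
```python
from wm import *
s=get_state();w=snapshot("wrist")
P=lambda x,y,z:wpt(s,w,239.5+x/6+.08,139.5+y/6+.08,z)[:2]*1000
az=lambda v:np.rad2deg(np.arctan2(v[1],v[0]))
A,B=P(178,272,.067),P(240,235,.067);Cc,Dd=P(180,250,.06),P(239,210,.06)
L=P(252,392,.067);Rr=P(322,375,.067)
for k,v in dict(pL=A,pR=B,iL=Cc,iR=Dd,inL=L,inR=Rr).items():print(k,v.round(1))
for c in ([597,-213.4],[597.2,-214.3]):
    print("ptr",az((A+B)/2-c),"idx",az((Cc+Dd)/2-c))
print("ptr width dir",az(A-B)-90,"idx",az(Cc-Dd)-90,"edge dirs",az(A-L),az(B-Rr),np.hypot(*(A-B)),np.hypot(*(Cc-Dd)))
```

```text
pL [ 642.2 -204.5]
pR [ 643.3 -210.8]
iL [ 642.5 -203.6]
iR [ 643.9 -210.1]
inL [ 629.8 -206. ]
inR [ 629.  -212.4]
ptr 7.199702618269287 idx 8.098213969103718
ptr 8.342708928257366 idx 9.229128883402568
ptr width dir 9.362301474134966 idx 12.48412167872631 edge dirs 7.246014903230794 6.447932211504181 6.4261572732055 6.6118084323790605
```

play_rows(
  plan=[
    {"jaw": 0.6,"tx": 0,"ty": 0,"tz": 0,"rx": 0,"ry": 0,"rz": -0.6},
    {"jaw": 0.6,"tx": 0,"ty": 0,"tz": 0,"rx": 0,"ry": 0,"rz": -0.6},
    {"jaw": 0.15,"tx": 0,"ty": 0,"tz": 0,"rx": 0,"ry": 0,"rz": -0.6},
    {"jaw": 0.0,"tx": 0,"ty": 0,"tz": 0,"rx": 0,"ry": 0,"rz": -0.6},
    {"jaw": 0.0,"tx": 0,"ty": 0,"tz": 0,"rx": 0,"ry": 0,"rz": -0.6},
    {"jaw": 0.0,"tx": 0,"ty": 0,"tz": -1,"rx": 0,"ry": 0,"rz": -0.6},
    {"jaw": 0.0,"tx": 0,"ty": 0,"tz": -4,"rx": 0,"ry": 0,"rz": -0.6},
    {"jaw": 0.0,"tx": 0,"ty": 0,"tz": -8,"rx": 0,"ry": 0,"rz": -0.6},
    {"jaw": 0.0,"tx": 0,"ty": 0,"tz": -10,"rx": 0,"ry": 0,"rz": -0.6},
    {"jaw": 0.0,"tx": 0,"ty": 0,"tz": -10,"rx": 0,"ry": 0,"rz": -0.6},
  ],
)

```text
clock: 10.83
ee_pos: [0.5987, -0.216, 0.2546]
tool_rot: [0.004, 0.984, -0.18, 0.008]
wrist_force: [0.0, 0.3, 0.7]
grip_width: 1.001
```

```bash
python3 chk.py k wrist side scene;python3 - <<'E'
from wm import *
w=snapshot("wrist")
cv2.imwrite("pics/wk.png",cv2.resize(w["color"][110:250,220:420,::-1],None,fx=4,fy=4,interpolation=cv2.INTER_CUBIC))
E
```

```text
10.8333 [-0.531  0.563  1.13  -0.003  1.431  1.402] [ 0.5987 -0.216   0.2546] [0.  0.3 0.7]
side caps []
scene caps []
```

View pics/wk.png

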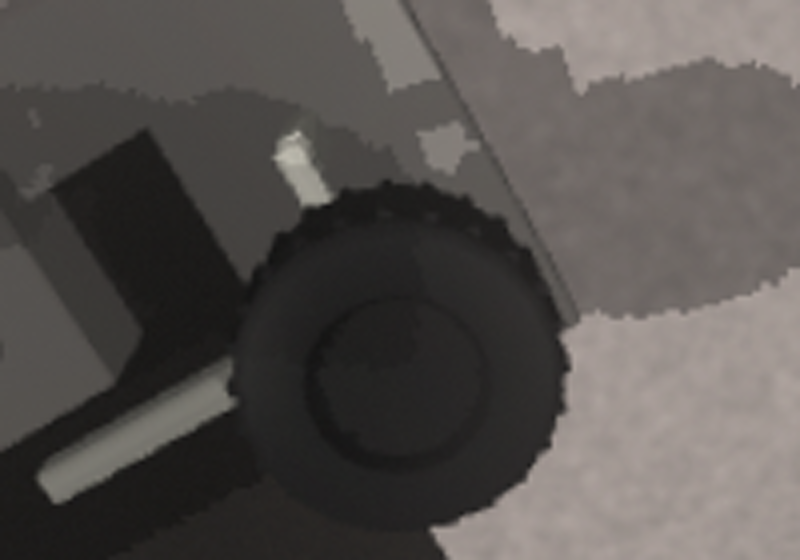

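View pics/wrist_k.png

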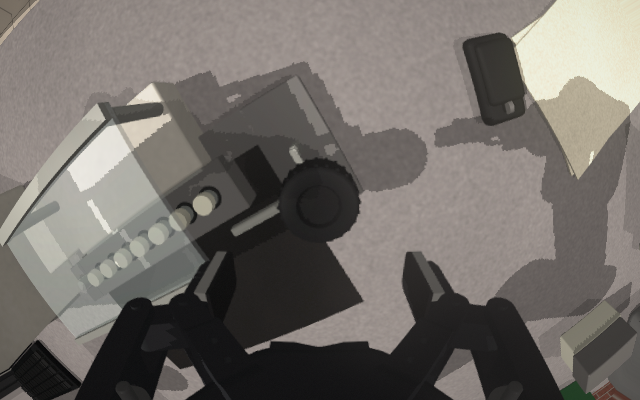

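Run:
```python
from wm import *
s=get_state();w=snapshot("wrist")
P=lambda x,y,z:wpt(s,w,219.5+x/4+.12,109.5+y/4+.12,z)[:2]*1000
az=lambda v:np.rad2deg(np.arctan2(v[1],v[0]))
def show(n,a,b,z):
    A,B=P(*a,z),P(*b,z);print(n,A.round(1),B.round(1),"az",round(az(A-B),1))
    return A,B
show("bar top far edge",(38,472),(232,360),.040)
show("bar top near edge",(60,503),(238,402),.040)
show("rack top near edge y-dir (rackend->?)",(0,450),(115,385),.0)
a,b=show("ptr L",(277,160),(303,207),.067);c,d=show("ptr R",(302,153),(328,195),.067)
i=P(290,136,.06);C=P(400,381,.1);print("idx top",i,"wheel C",C)
for c0 in ([597,-213.6],C):
    print("ptr az",az((a+c)/2-c0),"idx az",az(i-c0))
cv2.imwrite("pics/wk2.png",cv2.resize(w["color"][130:170,275:315,::-1],None,fx=15,fy=15,interpolation=cv2.INTER_NEAREST))
```

```text
bar top far edge [ 585.7 -112.2] [ 595.8 -171.3] az 99.7
bar top near edge [ 575.8 -113.7] [ 585.3 -168.4] az 99.8
rack top near edge y-dir (rackend->?) [582.9 -85.5] [ 589.2 -126.9] az 98.5
ptr L [ 640.6 -204.1] [ 629.4 -205.4] az 6.7
ptr R [ 640.1 -209.5] [ 629.9 -211.2] az 9.7
idx top [ 643.3993964  -207.53588212] wheel C [ 597.97810107 -214.91599015]
ptr az 8.90579826814657 idx az 7.446005221568688
ptr az 10.834409817737699 idx az 9.228838577119095
```

View pics/wk2.png

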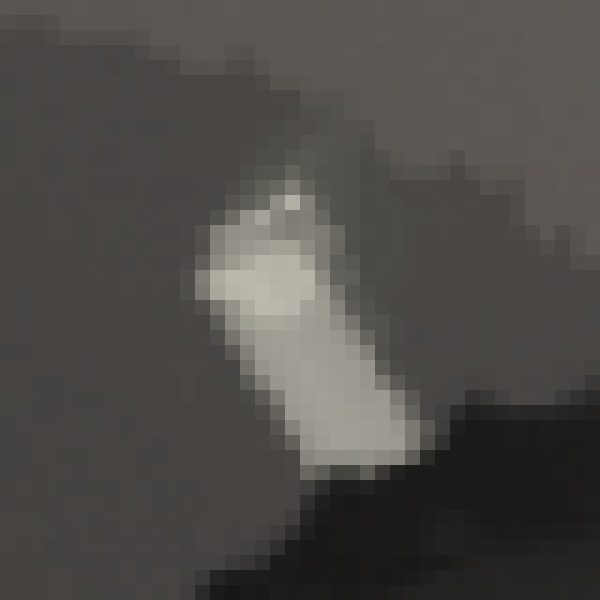

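View pics/side_k.png

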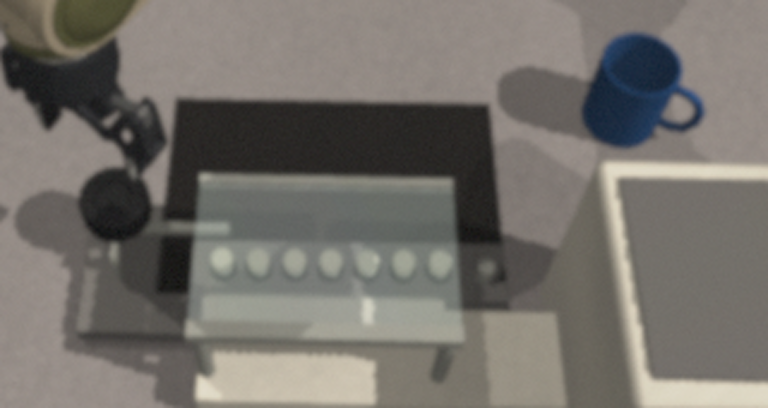

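Run:
```python
from ik import *
for az in (60,80,100):
    d=np.array([np.cos(np.deg2rad(az)),np.sin(np.deg2rad(az))])
    p=np.r_[np.array([.639,-.208])-.11*d,.25]
    T=toolrot(az);print(az,p,rel(T,p),ik(T,p)[0].round(2))
```

```text
60 [ 0.584      -0.30326279  0.25      ] [ 1.860e+00  8.690e+00 -2.900e-01  3.200e-01 -6.000e-02 -8.075e+01] [-0.66  0.61  1.05  0.    1.48]
80 [ 0.6198987  -0.31632885  0.25      ] [   5.68    8.64   -0.28    0.35    0.   -100.75] [-0.64  0.68  0.92 -0.    1.54]
100 [ 0.6581013  -0.31632885  0.25      ] [ 9.2500e+00  7.2900e+00 -2.7000e-01  3.6000e-01  6.0000e-02 -1.2075e+02] [-0.61  0.75  0.78  0.    1.61]
```

play_rows(
  plan=[
    {"jaw": 0,"tx": 0.2,"ty": 0.8,"tz": -0.3,"rx": 0,"ry": 0,"rz": -6.9},
    {"jaw": 0,"tx": 0.4,"ty": 1.6,"tz": -0.3,"rx": 0,"ry": 0,"rz": -13.8},
    {"jaw": 0,"tx": 0.6,"ty": 2.4,"tz": -0.3,"rx": 0,"ry": 0,"rz": -20.7},
    {"jaw": 0,"tx": 0.8,"ty": 3.2,"tz": -0.3,"rx": 0,"ry": 0,"rz": -27.6},
    {"jaw": 0,"tx": 1,"ty": 4,"tz": -0.3,"rx": 0,"ry": 0,"rz": -34.5},
    {"jaw": 0,"tx": 1.2,"ty": 4.8,"tz": -0.3,"rx": 0,"ry": 0,"rz": -41.4},
    {"jaw": 0,"tx": 1.4,"ty": 5.6,"tz": -0.3,"rx": 0,"ry": 0,"rz": -48.3},
    {"jaw": 0,"tx": 1.6,"ty": 6.4,"tz": -0.3,"rx": 0,"ry": 0,"rz": -55.2},
    {"jaw": 0,"tx": 1.8,"ty": 7.2,"tz": -0.3,"rx": 0,"ry": 0,"rz": -62.1},
    {"jaw": 0,"tx": 1.9,"ty": 8,"tz": -0.3,"rx": 0,"ry": 0,"rz": -69},
    {"jaw": 0,"tx": 1.9,"ty": 8.7,"tz": -0.3,"rx": 0,"ry": 0,"rz": -76},
    {"jaw": 0,"tx": 1.9,"ty": 8.7,"tz": -0.3,"rx": 0,"ry": 0,"rz": -81},
  ],
)

```text
clock: 12.08
ee_pos: [0.5837, -0.3047, 0.2487]
tool_rot: [0.002, 0.864, 0.504, -0.001]
wrist_force: [-0.9, -0.3, -0.4]
grip_width: 1.003
```

play_rows(
  plan=[
    {"jaw": 0,"tx": 0,"ty": 0,"tz": 3,"rx": 0,"ry": 0,"rz": 0},
    {"jaw": 0,"tx": 0,"ty": 0,"tz": 6,"rx": 0,"ry": 0,"rz": 0},
    {"jaw": 0,"tx": 0,"ty": 0,"tz": 8.5,"rx": 0,"ry": 0,"rz": 0},
    {"jaw": 0,"tx": 0,"ty": 0,"tz": 8.5,"rx": 0,"ry": 0,"rz": 0},
    {"jaw": 0,"tx": 0,"ty": 0,"tz": 8.5,"rx": 0,"ry": 0,"rz": 0},
  ],
)

```text
clock: 12.5
ee_pos: [0.5835, -0.3047, 0.1625]
tool_rot: [-0.0, 0.864, 0.504, -0.001]
wrist_force: [-0.2, -0.3, 0.9]
grip_width: 1.001
```

```bash
python3 chk.py l wrist
```

```text
12.5 [-0.66   0.687  1.17  -0.002  1.285 -0.145] [ 0.5835 -0.3047  0.1625] [-0.2 -0.3  0.9]
```

View pics/wrist_l.png

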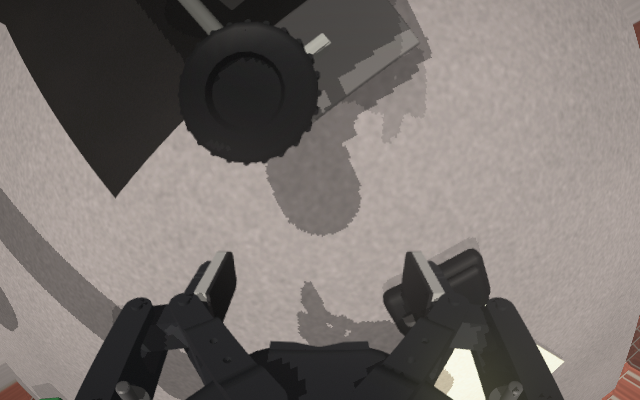

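Run:
```python
from wm import *
w=snapshot("wrist")
cv2.imwrite("pics/wl2.png",cv2.resize(w["color"][15:75,270:350,::-1],None,fx=9,fy=9,interpolation=cv2.INTER_NEAREST))
```

```text
(no output)
```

View pics/wl2.png

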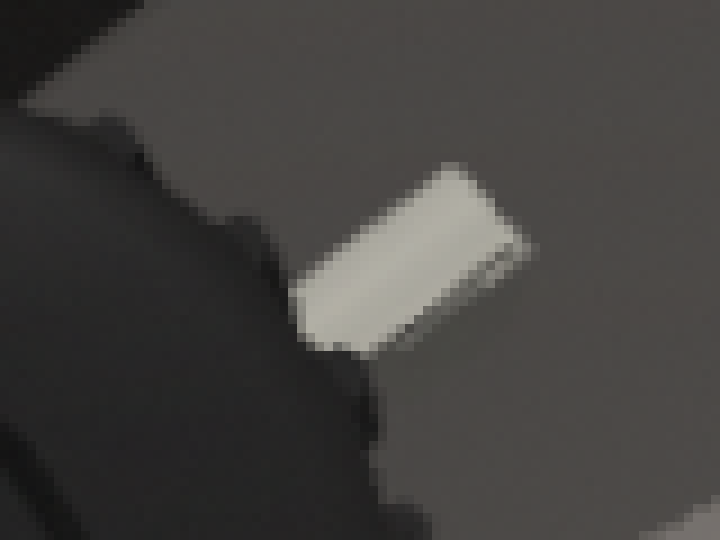

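Run:
```python
from wm import *
s=get_state();w=snapshot("wrist")
P=lambda x,y,z:wpt(s,w,269.5+x/9+.05,14.5+y/9+.05,z)[:2]*1000
az=lambda v:np.rad2deg(np.arctan2(v[1],v[0]))
A,Bp,a0,b0=P(452,163,.067),P(522,240,.067),P(290,288,.067),P(368,355,.067)
print(A,Bp,a0,b0,"edges",az(A-a0),az(Bp-b0))
for z in (.06,):
    i1,i2=P(535,250,z),P(412,347,z);print("idx right edge",i1,i2,az(i1-i2))
C=P(0,0,.1)
wc=wpt(s,w,247.5,90,.1)[:2]*1000;print("wheel c",wc)
# foot/pit edge direction
e1,e2=P(25,103,.022),P(140,5,.022);print("foot edge az",az(e2-e1))
for c in (wc,np.array([597,-213.6])):
    print("ptr tip az",az((A+Bp)/2-c),np.hypot(*((A+Bp)/2-c)),az((a0+b0)/2-c))
    n=az((i1+i2)/2-c);r=np.hypot(*((i1+i2)/2-c));print("idx centre az",n+np.rad2deg(np.arcsin(3/r)),r)
```

```text
[ 642.52332329 -203.81159144] [ 643.75965127 -209.98843888] [ 630.44532901 -205.81555898] [ 632.38611178 -211.70657154] edges 9.420631266803325 8.590378931879888
idx right edge [ 644.88325882 -210.07279533] [ 635.24827312 -211.81028456] 10.222357470911332
wheel c [ 599.74058877 -214.97530486]
foot edge az 11.494717656938384
ptr tip az 10.540081931177522 44.14576191925094 11.099696658871734
idx centre az 9.957595280852782 40.526425648775835
ptr tip az 8.261903039842755 46.62538627488471 8.003462112875226
idx centre az 7.519309137778714 43.1477416387905
```

The pointer and index azimuths agree within about 0.7°. I'll rise clear and run a last check of the whole scene.

play_rows(
  plan=[
    {"jaw": 0,"tx": -3,"ty": 0,"tz": -3,"rx": 0,"ry": 0,"rz": 0},
    {"jaw": 0,"tx": -6,"ty": 0,"tz": -6,"rx": 0,"ry": 0,"rz": 0},
    {"jaw": 0,"tx": -9,"ty": 0,"tz": -9,"rx": 0,"ry": 0,"rz": 0},
    {"jaw": 0,"tx": -12,"ty": 0,"tz": -12,"rx": 0,"ry": 0,"rz": 0},
    {"jaw": 0,"tx": -12,"ty": 0,"tz": -12,"rx": 0,"ry": 0,"rz": 0},
    {"jaw": 0,"tx": -12,"ty": 0,"tz": -12,"rx": 0,"ry": 0,"rz": 0},
  ],
)

```text
clock: 13.15
ee_pos: [0.5243, -0.4108, 0.2897]
tool_rot: [0.006, 0.864, 0.503, 0.001]
wrist_force: [0.6, 0.4, -0.3]
grip_width: 1.003
```

```bash
python3 chk.py m side scene
python3 - <<'E'
from h import *
import pickle
D0=pickle.load(open("d0.pkl","rb"))
for n in ("scene","side"):
    d=snapshot(n);W0=cloud(D0[n]);W=cloud(d)
    for k,(x,y,r,lo) in dict(mug=(.33,.28,.08,.03),jar=(.28,-.367,.05,.03),mouse=(.636,-.431,.07,.012)).items():
        o=[]
        for w in (W0,W):
            m=(np.hypot(w[...,0]-x,w[...,1]-y)<r)&(w[...,2]>lo)&(w[...,2]<.12);o+=[w[m].mean(0).round(4).tolist(),int(m.sum())]
        print(n,k,o)
E
```

```text
13.15 [-8.420e-01  5.960e-01  9.660e-01 -1.000e-03  1.567e+00 -3.250e-01] [ 0.5243 -0.4108  0.2897] [ 0.6  0.4 -0.3]
side caps []
scene caps []
scene mug [[0.3587, 0.2757, 0.0706], 1331, [0.3588, 0.2756, 0.0709], 1325]
scene jar [[0.2903, -0.3606, 0.0716], 526, [0.2904, -0.3604, 0.072], 522]
scene mouse [[0.6381, -0.4328, 0.0267], 642, [0.6383, -0.4328, 0.027], 636]
side mug [[0.3604, 0.2733, 0.0708], 1322, [0.3606, 0.2729, 0.0709], 1316]
side jar [[0.2947, -0.3652, 0.0732], 653, [0.2946, -0.3652, 0.0732], 654]
side mouse [[0.6423, -0.4356, 0.0279], 974, [0.6422, -0.436, 0.028], 981]
```

View pics/side_m.png

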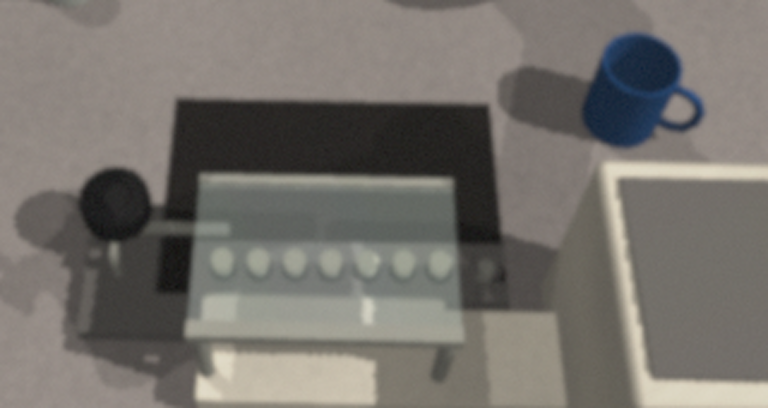

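View pics/scene_m.png

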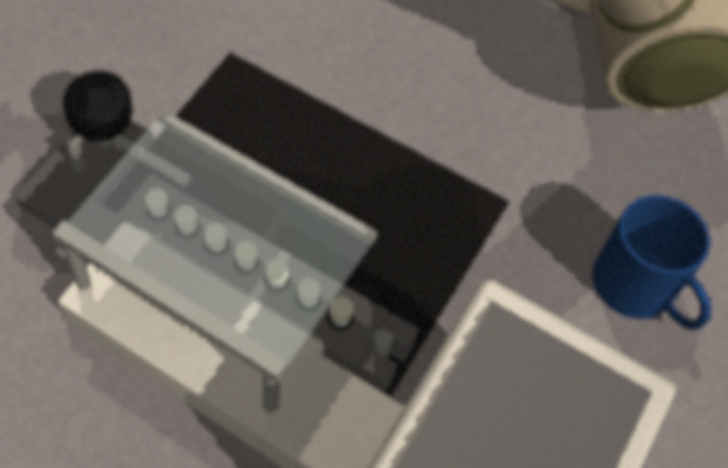

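Side view: the caps sit in a straight row at crop (222–440, 262), parallel to the guard, and the bar lies in front of the rack at (155–230, 228). Mug, jar and mouse moved less than 0.5 mm. Handing the job in.

```bash
python3 -c "
from cell import *
print(finish_job())"
```

```text
the job is handed in; nothing more can be done
None
```

The rack is loaded against the guide wall and the lock wheel is turned to the index post. I handed the job in at about 13 s of the 58 s allowed, and `finish_job` gives no verdict.

- **Rack:** I swung it round by its free end with the closed fingers. For the last part the tool leaned back about 31° to get under the guard. It stopped against the wall at about 39 N in total at the wrist (34 N of it straight towards the robot), with the finger at sampler x ≈ −28 mm, where the rack's near face should be −30. The images show it flat along the wall and still on its pin.
- **Wheel:** I gripped it from above and turned it about 56° clockwise, including a 0.6° turn back at the end. I then opened the jaws and moved clear.
- **Pointer:** My last measurement puts it within about 0.7° of the index post. The earlier readings gave −0.9° and about +1.5°, so I trust it to within about 1.5°.
- **Mug, jar and mouse:** The before and after depth readings differ by 0.5 mm or less in both cameras.

Three things disagreed along the way:

- **Start angle:** The rack began about 58° (1.0 rad) from loaded, well over the stated 0.6 rad. All three cameras agreed on this, so I used the measured angle.
- **Sampler yaw:** My estimates spread from 8.3° to 8.9°. The loaded rack and bar read about 9.3° to 10.2°, so their yaw agrees with the sampler's only to about 1°.
- **First move call:** It was refused because a row lacked some keys, and nothing moved.

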